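Prise open the whetstone case with the opening knife

ROBOT

A 7-joint arm with a two-finger parallel gripper is mounted at the origin on the work surface. World frame = base frame: x ahead of the robot, y to its left, z up, the work surface at z = 0. Lengths are in m, angles in rad, forces in N, time in s.
With the tool pointing down it reaches from about 0.425 to 0.925 m from the base axis. Payload 6.8 kg.
Tool frame: the origin (TCP) lies between the finger pads; the fingertips stand r.tips_ahead ahead of it and the grasp point (between the pads) lies 5 mm behind it (r.tips_ahead is the distance from the TCP to the fingertips, in m); z points along the fingers, y is the line along which they close (so a half turn about z gives the same grasp; the last joint's range is limited). The gripper opens to 85 mm and grips with 20 to 120 N. Pads are 22 mm wide; open, the fingers measure 114 mm over their backs; the gripper's body (76 mm by 85 mm) begins 54 mm behind the grasp point. The pads swing forward as they close: fully open they stand 13 mm farther back than shut.
Start: joints at [-1.345, 0.477, 0.022, 1.555, -0.011, 1.109, -0.083], TCP at [0.221, 0.638, 0.245] pointing down, gripper open.
Joint ranges: [-2.96, 2.96], [-0.34, 2.1], [-1.41, 1.46], [0.24, 2.44], [-1.37, 4.51], [0.17, 1.92], [-2.96, 2.96]. Speed limits (rad/s): [2.39, 2.39, 3.14, 3.14, 3.14, 3.14, 3.14].

INTERFACE

Orientations are given as a rotation vector (axis times angle).
In Python, from bench import r gives the robot as it stands.
- The arm moves only by the tool move_arm, never from a script. Its argument "rows" is one flat list of numbers, 4 for each row, row after row: the shift along the tool's x, y, z in cm, then the turn about the tool's z in degrees. In form: [tx, ty, tz, twist, tx, ty, tz, twist, ...]. A call has 1 to 10 rows; each row is the pose to reach, as a shift and turn from the pose commanded when the call began, along the tool's axes at that moment; what a row does not reach only later rows make up. A row lasts 1/8 s, in which the tool goes at most 62.5 mm and 10.7 degrees, less where a joint would pass 70% of its speed; a pose out of reach is approached as far as the arm can. A call with a gripper value outside its range is refused whole. "fingers" is the opening, from 0 (shut) to 1 (fully open), set as the call begins (left out, the last holds). The fingers move at their own pace and stop on an object; "newtons" is the grip in N (left out, the last holds). Time passes only in rows, so rows that repeat a pose let the fingers close. It gives the time, the measured TCP pose, the force, the opening and the grip force at its end, in the units of the state.
- r.get_obs(): the state, without advancing time (a new reading comes with each control period).
- r.grab_frame(name): name is "scene" or "top" or "wrist"; returns the picture (384x512x3 uint8, blue, green, red); there is no depth.
- r.camera_params(name): a dict with "fx", "fy", "cx", "cy" (pixels), "k1" (the pictures are not rectified: a ray, as slopes to the right and down, at radius r is drawn at 1 + k1 r^2 times it, then the intrinsics apply), "world_from_camera" (4x4, takes a point from camera to world coordinates). Camera axes: x right, y down, z forward; pixel columns grow to the right and rows downward; lengths in m; the calibration is good to about 2 mm. A picture is of the moment at which its call begins: read the wrist's pose just before it. camera_params takes no time and is no camera call; for the wrist camera it gives the pose at the moment of the call.
- r.hand_in(): hands the job in; it is judged then, once.
The state is a dict: "clock": time; "joints": joint angles; "qvel": joint speeds; "tau": joint torques, N m; "tcp_pos": TCP position; "orientation": TCP orientation; "contact_force": force on the tool from outside, world axes, zero at the start; "moment": the same for the moment, N m; "grip_width": finger opening in m; "gripper_force": force on a finger pad.
Only numpy, scipy, OpenCV 4.12 (cv2) and the standard library are available. Lean on these libraries where they do the work, as an engineer would, in place of code of your own. Each camera call takes 0.05 s, during which the arm holds its last target. There are 200 camera calls.

TASK

The sloping whetstone case has a stiff lid without a handle: take the opening knife from its rest, slide its blade, sloped like the lid, a good 3 cm into the slot under the middle of the still closed lid's front edge, and lever the lid up with the blade. Open the lid as far as it goes, so that it stays up, then lay the knife flat across the two bars of its rest again and let go. Leave the mallet, the tin and the carving blank where they are.

Things in the scene. Friction and masses are not known exactly. Their poses are not given: they have to be found in the camera images.
- case: Wooden case on legs, fixed to the bench. Origin 150 mm right below the shut lid's front edge, 0 to 22 mm above the bench (plinth height varies); x level, from the front towards the hinge, y along the front edge, z up. Lid and slot slope up along x at 26 degrees; hinge 57 mm above the front edge. Nothing of the case stands in front of its ledge (its end is 9 mm in front of the origin).
- lid_lip (a point): Middle of the lid's lower front edge (top of the slot's mouth), moving with it. x along the lid's underside to the hinge, y along the edge, z out of the lid's top. Dark lid 130 (x) x 200 (y) x 12 mm (z 0 to 12). Shut, a slot 5.5 mm high (z -5.5 to 0), 70 mm wide (y -35 to 35), 36 mm deep (x 0 to 36, then a stop) opens under the edge; its floor runs on as a ledge 12 mm out (x -12 to 0, top z -5.5).
- lid_hinge (a point): Middle of the lid's hinge line, at the level of its underside, 130 mm along x from lid_lip, 57 mm above it when shut; the line is along y. Axes as lid_lip, turning with the lid.
- lid (a joint): Opening angle of the lid: 0 shut, grows as the front edge swings up and over, stop at 1.7 rad. Stiff hinge: it stays where it is left; about 2 to 4 N at the front edge move it.
- knife: Opening knife, 165 mm long, loose: square wooden handle 100 x 20 x 20 mm, flat blunt steel blade 65 x 24 x 2.5 mm at mid height. Origin: middle of the handle's underside (z = 0 there, top at z = 20 mm), the place to grip. x along the knife to the blade (handle x = -50 to 50, blade x = 50 to 115, mid height z = 10), y across, z up as it lies. About 90 g.
- knife_tip (a point): Middle of the blade's front end, at x = 115, y = 0, z = 10 mm of the knife; axes as the knife.
- rest: Knife rest fixed to the bench: wooden base 110 (x) x 120 (y) x 10 mm, two bars along y at x = -34 and 34 mm, each 8 mm thick, 110 mm long, tops at z = 35 mm; cheeks at the bars' ends rise to z = 47 mm, 90 mm apart. The knife's handle lies across both bars; fingers pass between the bars. Origin: centre of the underside.
- mallet: Bystander: round dark wood mallet standing on its head, 90 mm wide, 225 mm tall. Origin: centre of its foot.
- tin: Bystander: closed tin, diameter 72 mm, 75 mm tall. Origin: centre of its foot.
- blank: Bystander: carving blank, light wood, 100 x 130 mm, 65 mm tall. Origin: centre of its underside.
Not all that is in view belongs to the job. What is shaped like the rest but pink is not meant.

How it is judged:
By the outcome, as a careful person would: the job done as asked, in the order asked, and still so for the second after the job is handed in, with the robot touching nothing.
It also fails if it takes over 66 s, if anything falls off the work surface, if the arm or the gripper's body presses on something with over 40 N, if the wrist force passes 120 N, or if a joint passes its speed limit or range.

## Working session

There is one attempt and no reset: what is moved stays moved. The work goes in short steps, Python scripts to look and compute and a tool call to move; the robot and the scene stay as the last step left them, time stands still between calls to the robot, and variables do not carry over. Pictures are saved under pics/ and viewed, at most 10 in all, crops included, and the job is handed in when it is done.

Besides the shell and the picture viewer there is one more tool, called after "Request:" as name(argument=value, ...) on one line, values as JSON. move_arm: Moves the arm, as the interface text tells. Its arguments: {"type":"object","properties":{"rows":{"type":"array"},"fingers":{"type":"number"},"newtons":{"type":"number"}},"required":["rows"]}

```bash
mkdir -p pics; ls; python3 - <<'E'
from bench import r
import cv2,numpy as np
o=r.get_obs();print(o);print(r.tips_ahead)
for n in("scene","top","wrist"):
    p=r.camera_params(n);print(n,{k:np.round(v,3).tolist() for k,v in p.items()})
a=[r.grab_frame(n) for n in("scene","top","wrist")]
for n,i in zip("stw",a):cv2.imwrite(f"pics/{n}0.png",i)
E
```

```text
pics
{'clock': 0.0, 'joints': array([-1.34509318,  0.47783708,  0.02234696,  1.55648154, -0.01148384,
        1.109318  , -0.08308791]), 'qvel': array([-4.09864529e-05,  1.16965823e-03, -8.88740569e-04,  4.39160413e-04,
        1.51350085e-03, -1.91685131e-04,  9.75639646e-04]), 'tau': array([-2.50657496e-05, -5.96441102e+01,  1.60803817e+00, -2.81210732e+01,
        1.24724430e-02,  9.04106651e-03, -3.30868227e-05]), 'tcp_pos': array([0.22098575, 0.63717703, 0.24428836]), 'orientation': array([-5.21826522e-01, -3.09779023e+00,  2.99875590e-03]), 'contact_force': array([0.14466424, 0.03531901, 0.33948513]), 'moment': array([0.02368419, 0.00381441, 0.07958915]), 'gripper_force': 0.0, 'grip_width': 0.0857407800365714}
0.014
scene {'fx': 403.762, 'fy': 403.762, 'cx': 258.24, 'cy': 197.086, 'k1': -0.121, 'world_from_camera': [[-0.697, 0.549, -0.462, 1.168], [0.717, 0.532, -0.45, 0.549], [-0.001, -0.645, -0.764, 1.115], [0.0, 0.0, 0.0, 1.0]]}
top {'fx': 499.009, 'fy': 499.009, 'cx': 252.736, 'cy': 188.581, 'k1': -0.052, 'world_from_camera': [[-0.03, -0.979, 0.203, 0.243], [-1.0, 0.031, -0.001, 0.022], [-0.005, -0.203, -0.979, 1.925], [0.0, 0.0, 0.0, 1.0]]}
wrist {'fx': 277.797, 'fy': 277.797, 'cx': 254.498, 'cy': 193.34, 'k1': -0.042, 'world_from_camera': [[0.328, 0.899, 0.292, 0.146], [0.945, -0.311, -0.104, 0.663], [-0.003, 0.31, -0.951, 0.372], [0.0, 0.0, 0.0, 1.0]]}
```

View pics/s0.png

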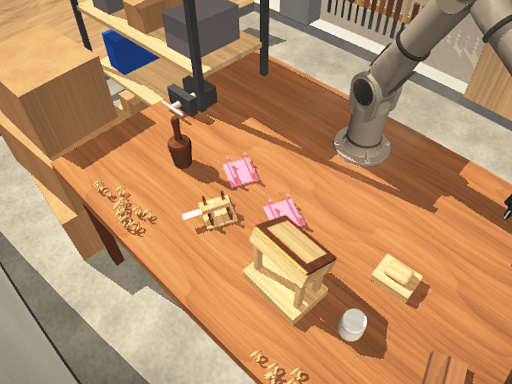

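View pics/t0.png

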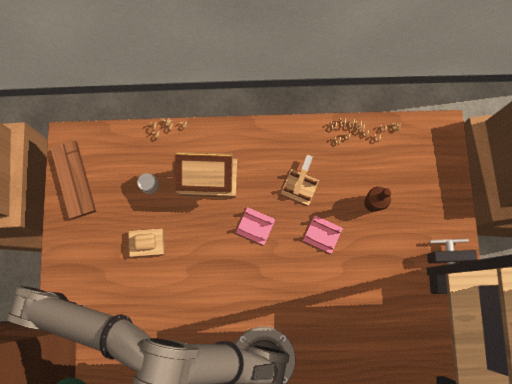

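View pics/w0.png

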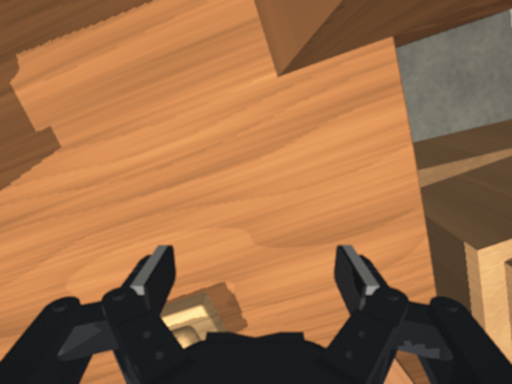

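```bash
cat > h.py <<'E'
import numpy as np,cv2
def ray(p,uv):
    K=np.array([[p["fx"],0,p["cx"]],[0,p["fy"],p["cy"]],[0,0,1.]])
    s=cv2.undistortPoints(np.array([[uv]],float),K,np.array([p["k1"],0,0,0,0.]),None,None,None).ravel() if 0 else None
    d=np.array([(uv[0]-p["cx"])/p["fx"],(uv[1]-p["cy"])/p["fy"]]);x=d.copy()
    for _ in range(20):x=d/(1+p["k1"]*(x@x))
    M=np.array(p["world_from_camera"]);v=M[:3,:3]@[x[0],x[1],1]
    return M[:3,3],v/np.linalg.norm(v)
def plane(p,uv,z):
    o,v=ray(p,uv);return o+v*(z-o[2])/v[2]
def tri(*pu):
    A=0;b=0
    for p,uv in pu:
        o,v=ray(p,uv);P=np.eye(3)-np.outer(v,v);A=A+P;b=b+P@o
    X=np.linalg.solve(A,b)
    return X,[round(1e3*np.linalg.norm((np.eye(3)-np.outer(ray(p,u)[1],ray(p,u)[1]))@(X-p["world_from_camera"][:3,3])),1) for p,u in pu]
def proj(p,X):
    M=np.array(p["world_from_camera"]);c=M[:3,:3].T@(np.array(X)-M[:3,3]);s=c[:2]/c[2];s=s*(1+p["k1"]*(s@s))
    return np.array([p["fx"]*s[0]+p["cx"],p["fy"]*s[1]+p["cy"]])
E
python3 - <<'E'
import cv2,numpy as np
a=cv2.imread('pics/s0.png')[145:320,170:400];b=cv2.imread('pics/t0.png')[140:215,165:330]
a=cv2.resize(a,None,fx=3.4,fy=3.4,interpolation=cv2.INTER_CUBIC)[:595]
cv2.imwrite('pics/sc.png',a)
cv2.imwrite('pics/tc.png',cv2.resize(b,None,fx=4.8,fy=4.8,interpolation=cv2.INTER_CUBIC))
E
```

```text
(no output)
```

View pics/sc.png

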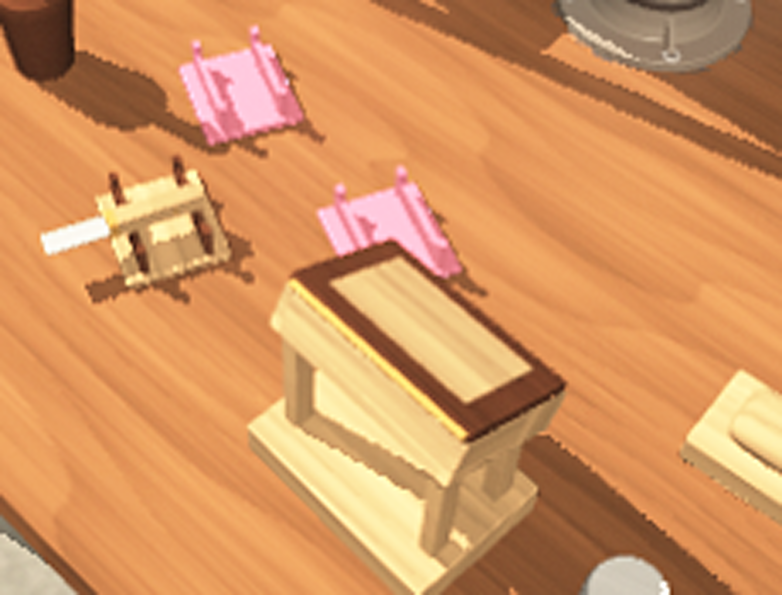

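View pics/tc.png

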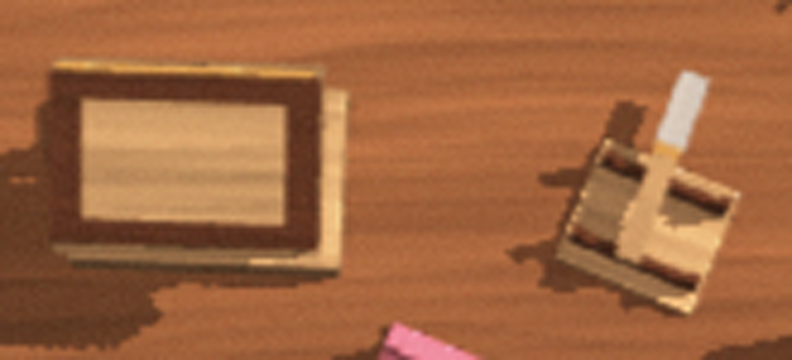

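```bash
python3 - <<'E'
from bench import r
from h import *
s=r.camera_params("scene");t=r.camera_params("top")
S=lambda x,y:(x/3.4+170,y/3.4+145)
T=lambda x,y:(x/4.8+165-.4,y/4.8+140-.4)
for n,a,b in [("hingeL(+y)",(468,440),(55,68)),("hingeR",(290,285),(322,76)),("frontR",(395,240),(320,245)),("frontL",(565,382),(53,240)),("tip",(45,246),(697,72)),("bladeroot",(108,228),(668,150)),
 ("cheekFR",(117,180),(737,192)),("cheekBR",(178,163),(695,292))]:
    X,e=tri((s,S(*a)),(t,T(*b)));print(n,X.round(4),e)
print("tin",plane(t,(147,183),.075),"mallet",plane(t,(377,198),.22),"blank",plane(t,(145,243),.065))
E
```

```text
hingeL(+y) [0.7282 0.2887 0.2281] [np.float64(2.2), np.float64(2.2)]
hingeR [0.7166 0.0933 0.2221] [np.float64(3.3), np.float64(3.3)]
frontR [0.5979 0.1009 0.1776] [np.float64(5.0), np.float64(5.0)]
frontL [0.6096 0.2973 0.179 ] [np.float64(1.8), np.float64(1.8)]
tip [ 0.7601 -0.2048  0.0418] [np.float64(3.6), np.float64(3.6)]
bladeroot [ 0.6983 -0.1797  0.0358] [np.float64(2.0), np.float64(2.0)]
cheekFR [ 0.6557 -0.2269  0.0377] [np.float64(10.2), np.float64(10.2)]
cheekBR [ 0.5841 -0.1983  0.0245] [np.float64(0.2), np.float64(0.2)]
tin [0.66144291 0.42148834 0.075     ] mallet [ 0.55000479 -0.41169623  0.22      ] blank [0.43417795 0.42841882 0.065     ]
```

Request:
move_arm(rows=[-40,-30,-7.5,0,-40,-30,-7.5,0,-40,-30,-7.5,0,-40,-30,-7.5,0,-40,-30,-7.5,0,-40,-30,-7.5,0,-40,-30,-7.5,0,-40,-30,-7.5,0,-40,-30,-7.5,0,-40,-30,-7.5,0])

```text
clock: 1.4
tcp_pos: [0.5006, 0.2233, 0.3201]
orientation: [-0.523, -3.097, -0.0]
contact_force: [-1.0, 0.6, -1.6]
grip_width: 0.0855
gripper_force: 0.0
```

```bash
cat >> h.py <<'E'
from scipy.spatial.transform import Rotation as Ro
def state(r):
    o=r.get_obs();R=Ro.from_rotvec(o["orientation"]).as_matrix()
    h=np.degrees(np.arctan2(R[1,0],R[0,0]))
    print("t",round(o["clock"],2),"tcp",o["tcp_pos"].round(4),"xhead",h.round(2),"tilt",np.degrees(np.arccos(-R[2,2])).round(2),"F",o["contact_force"].round(1),"w",round(o["grip_width"],4),"gf",round(o["gripper_force"],1))
    return o,R,h
def cmd(r,target,head=None):
    o,R,h=state(r);d=R.T@(np.array(target)-o["tcp_pos"])*100
    tw=0 if head is None else -((head-h+180)%360-180)
    print("row",d.round(2),"twist",round(tw,2))
E
python3 - <<'E'
from bench import r
from h import *
import pickle
p=r.camera_params("wrist");i=r.grab_frame("wrist");cv2.imwrite("pics/w1.png",i);pickle.dump(p,open("w1.p","wb"))
cmd(r,(.60,-.14,.25),158)
E
```

```text
t 1.45 tcp [0.5    0.2244 0.3199] xhead 160.96 tilt 0.06 F [ 0.5 -0.1  0.4] w 0.0856 gf 0.0
row [-21.35 -31.18   6.97] twist 2.96
```

View pics/w1.png

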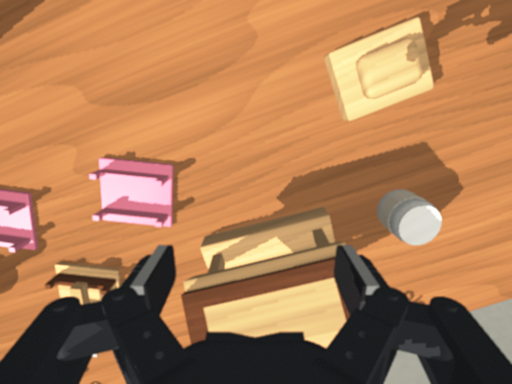

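Request:
move_arm(rows=[4.5,-6,4,-10,4.5,-6,4,-15,4.5,-6,4,-15,4.5,-6,4,-15])

```text
clock: 1.95
tcp_pos: [0.439, 0.1831, 0.2809]
orientation: [0.111, 3.138, 0.002]
contact_force: [0.8, -0.4, 1.1]
grip_width: 0.0853
gripper_force: 0.0
```

```bash
python3 - <<'E'
from bench import r
from h import *
import pickle
p=r.camera_params("wrist");i=r.grab_frame("wrist");cv2.imwrite("pics/w2.png",i);pickle.dump(p,open("w2.p","wb"))
cmd(r,(.60,-.14,.22),158)
for y in(.1,.3):
  for z in (.165,.178): print(y,z,proj(p,(.6+(y-.2)*.06,y,z)))
E
```

```text
t 2.0 tcp [0.4393 0.183  0.281 ] xhead 175.92 tilt 0.1 F [-1.1 -0.  -0.3] w 0.0852 gf 0.0
row [-18.31 -31.08   6.09] twist 17.92
0.1 0.165 [190.32858956 330.06409521]
0.1 0.178 [187.74067698 339.32410747]
0.3 0.165 [369.43233523 327.82227807]
0.3 0.178 [374.01459429 336.9361362 ]
```

View pics/w2.png

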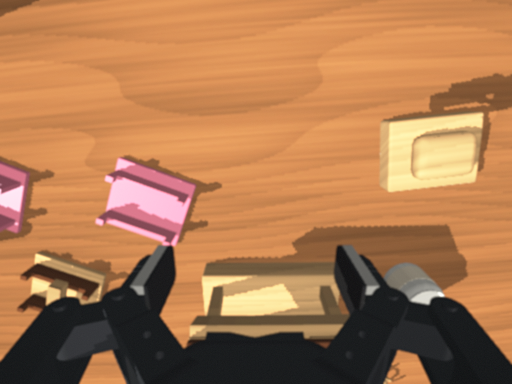

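Request:
move_arm(rows=[-6,2,-5,0,-11.5,4,-8,0,-11.5,4,-8,0,-11.5,4,-8,0,-11.5,4,-8,0])

```text
clock: 2.62
tcp_pos: [0.5555, 0.2132, 0.3596]
orientation: [-0.113, -3.138, 0.001]
contact_force: [-0.2, -0.5, -0.6]
grip_width: 0.0854
gripper_force: 0.0
```

```bash
python3 - <<'E'
from bench import r
from h import *
import pickle
p=r.camera_params("wrist");i=r.grab_frame("wrist");cv2.imwrite("pics/w3.png",i);pickle.dump(p,open("w3.p","wb"));state(r)
E
```

```text
t 2.67 tcp [0.5552 0.213  0.3596] xhead 175.89 tilt 0.08 F [-0.2  0.  -0.5] w 0.0853 gf 0.0
```

Request:
move_arm(rows=[-3,-7,3,0,-4,-9,4,0,-4,-9,4,0,-4,-9,4,0])

```text
clock: 3.18
tcp_pos: [0.5888, 0.121, 0.3203]
orientation: [-0.112, -3.139, -0.001]
contact_force: [0.3, 0.5, 0.9]
grip_width: 0.0854
gripper_force: 0.0
```

```bash
python3 - <<'E'
from bench import r
from h import *
import pickle
p=r.camera_params("wrist");i=r.grab_frame("wrist");cv2.imwrite("pics/w4.png",i);pickle.dump(p,open("w4.p","wb"))
cmd(r,(.60,-.14,.22),158)
a=cv2.imread("pics/w3.png");cv2.imwrite("pics/w34.png",np.vstack([a[150:345,80:480],i[150:345,80:480]]).repeat(1,0))
b=cv2.resize(cv2.imread("pics/w34.png"),None,fx=1.53,fy=1.53,interpolation=cv2.INTER_CUBIC);cv2.imwrite("pics/w34.png",b)
E
```

```text
t 3.23 tcp [0.589  0.1218 0.3206] xhead 175.98 tilt 0.06 F [-0.   0.4 -0.5] w 0.0857 gf 0.0
row [ -2.93 -26.05  10.03] twist 17.98
```

View pics/w34.png

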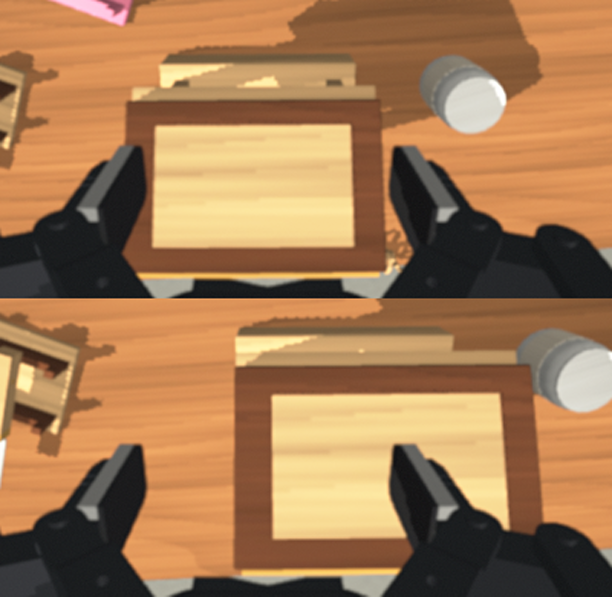

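```bash
python3 - <<'E'
from bench import r
from h import *
import pickle
P=[pickle.load(open(f"w{k}.p","rb")) for k in(3,4)];I=[cv2.imread(f"pics/w{k}.png")[:,:,1].astype(float) for k in(3,4)]
def edge(g,cols,r0,r1):
    out=[]
    for c in cols:
        v=g[r0:r1,c];d=v[:-1]-v[1:];k=d.argmax()
        w=d[max(k-1,0):k+2].clip(0);out.append((c,r0+max(k-1,0)+(w*np.arange(len(w))).sum()/w.sum()+.5))
    out=np.array(out);f=np.polyfit(out[:,0],out[:,1],1);m=abs(np.polyval(f,out[:,0])-out[:,1])<.7
    f=np.polyfit(out[m,0],out[m,1],1);print("fit",f,m.mean());return f
f3=edge(I[0],range(170,322),208,222);f4=edge(I[1],range(240,418),185,202)
def side(g,rows,c0,c1,sgn):
    o=[]
    for q in rows:
        d=sgn*(g[q,c0+1:c1]-g[q,c0:c1-1]);k=d.argmax();o.append((q,c0+k+.5))
    o=np.array(o);f=np.polyfit(o[:,0],o[:,1],1);m=abs(np.polyval(f,o[:,0])-o[:,1])<1.5;return np.polyfit(o[m,0],o[m,1],1),m.mean()
L3=side(I[0],range(220,240),155,172,-1);R3=side(I[0],range(220,245),320,337,1)
L4=side(I[1],range(202,240),225,242,-1);R4=side(I[1],range(202,235),418,432,1)
print(L3,R3,L4,R4)
def inter(f,s):
    c=np.polyval(s,f[1])
    for _ in range(9):c=np.polyval(s,np.polyval(f,c))
    return c,np.polyval(f,c)
C=[]
for a,b in((L3,L4),(R3,R4)):
    u,v=inter(f3,a[0]),inter(f4,b[0]);X,e=tri((P[0],u),(P[1],v));print(np.round(u,1),np.round(v,1),X.round(4),e);C.append(X)
d=C[1]-C[0];print("len",np.linalg.norm(d),"mid",(C[0]+C[1])/2,"case x heading",np.degrees(np.arctan2(-d[0],d[1])))
E
```

```text
fit [-7.80962872e-03  2.16702938e+02] 1.0
fit [-8.00094246e-03  1.95757622e+02] 1.0
(array([-4.08563067e-17,  1.61500000e+02]), np.float64(1.0)) (array([3.53846154e-02, 3.20890769e+02]), np.float64(1.0)) (array([3.51806064e-17, 2.32500000e+02]), np.float64(1.0)) (array([7.55347594e-02, 4.12154635e+02]), np.float64(1.0))
[161.5 215.4] [232.5 193.9] [0.5952 0.098  0.1808] [np.float64(0.0), np.float64(0.0)]
[328.5 214.1] [426.7 192.3] [0.6082 0.2977 0.1795] [np.float64(0.0), np.float64(0.0)]
len 0.2001500675002733 mid [0.60169224 0.19784268 0.18012457] case x heading -3.7387519710574155
```

Request:
move_arm(rows=[-1.5,-13,5,9,-3,-26,10,18,-3,-26,10,18,-3,-26,10,18,-3,-26,10,18,-3,-26,10,18,-3,-26,10,18])

```text
clock: 4.1
tcp_pos: [0.6016, -0.1388, 0.2208]
orientation: [0.598, 3.083, 0.002]
contact_force: [0.2, -0.1, -0.2]
grip_width: 0.0853
gripper_force: 0.0
```

```bash
python3 - <<'E'
from bench import r
from h import *
import pickle
p=r.camera_params("wrist");i=r.grab_frame("wrist");cv2.imwrite("pics/w5.png",i);pickle.dump(p,open("w5.p","wb"));state(r)
for P in [(.653,-.162,.055),(.76,-.205,.045)]: print(proj(p,P))
E
```

```text
t 4.15 tcp [ 0.6017 -0.1385  0.2209] xhead 158.08 tilt 0.1 F [ 0.5 -0.4 -0.1] w 0.0852 gf 0.0
[252.64659454 226.42169124]
[253.0139546  302.35906487]
```

View pics/w5.png

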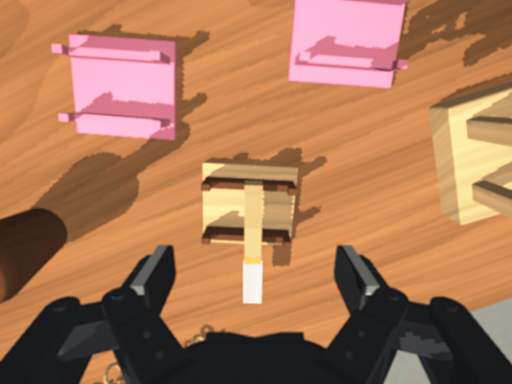

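Request:
move_arm(rows=[-1,0,5,0,-1,0,5,0,-1,0,5,0])

```text
clock: 4.53
tcp_pos: [0.6107, -0.144, 0.1716]
orientation: [0.6, 3.083, 0.001]
contact_force: [0.5, -0.5, 0.2]
grip_width: 0.085
gripper_force: 0.0
```

```bash
python3 - <<'E'
from bench import r
from h import *
import pickle
p=r.camera_params("wrist");i=r.grab_frame("wrist");cv2.imwrite("pics/w6.png",i);pickle.dump(p,open("w6.p","wb"));state(r)
P=[pickle.load(open("w5.p","rb")),p];I=[cv2.imread("pics/w5.png"),i];Q=[]
for p,g in zip(P,I):
    h=cv2.cvtColor(g,cv2.COLOR_BGR2HSV)
    m=((h[...,1]<40)&(h[...,2]>190)).astype(np.uint8)
    n,l,s,c=cv2.connectedComponentsWithStats(m)
    k=[j for j in range(1,n) if s[j,4]>150 and abs(c[j][0]-254)<40]
    print([(s[j].tolist(),c[j].round(1)) for j in k])
    cc=(l==k[0]).astype(np.uint8);cn=max(cv2.findContours(cc,0,2)[0],key=len)
    rc=cv2.minAreaRect(cn);b=cv2.boxPoints(rc);b=b[np.argsort(b[:,1])];print(b.round(1).tolist())
    root=b[:2].mean(0);tip=b[2:].mean(0);Q.append((root,tip))
for j,n in((0,"root"),(1,"tip")):
    X,e=tri((P[0],Q[0][j]),(P[1],Q[1][j]));print(n,X.round(4),e, [plane(P[k],Q[k][j],.046).round(4) for k in(0,1)])
# handle top: brightness profile along column
for p,g in zip(P,I):
    print(g[100:260,int(Q[0][0][0]),1].tolist() if g is I[0] else g[100:260,int(Q[1][0][0]),1].tolist())
E
```

```text
t 4.58 tcp [ 0.611  -0.1443  0.1721] xhead 157.94 tilt 0.13 F [ 0.3 -0.4 -0.5] w 0.0853 gf 0.0
[([243, 265, 19, 38, 711], array([251.9, 283.3]))]
[[243.0, 265.0], [261.0, 265.0], [261.0, 302.0], [243.0, 302.0]]
[([243, 278, 22, 47, 928], array([253.3, 302.5]))]
[[243.0, 278.0], [264.0, 278.0], [264.0, 324.0], [243.0, 324.0]]
root [ 0.7482 -0.2019 -0.0261] [np.float64(0.3), np.float64(0.3)] [array([ 0.7057, -0.1843,  0.046 ]), array([ 0.7015, -0.1822,  0.046 ])]
tip [ 0.7522 -0.203   0.0539] [np.float64(0.2), np.float64(0.2)] [array([ 0.7582, -0.2057,  0.046 ]), array([ 0.7592, -0.2057,  0.046 ])]
[131, 131, 132, 133, 133, 133, 135, 135, 136, 137, 138, 139, 139, 139, 138, 139, 138, 136, 134, 132, 129, 128, 125, 126, 127, 130, 134, 140, 144, 144, 143, 142, 142, 143, 143, 143, 140, 137, 134, 133, 132, 134, 135, 137, 135, 133, 131, 132, 133, 133, 133, 131, 131, 129, 129, 130, 132, 136, 129, 105, 90, 90, 92, 95, 107, 129, 153, 161, 160, 157, 152, 147, 147, 150, 154, 157, 159, 150, 120, 74, 64, 85, 93, 97, 117, 163, 198, 209, 207, 206, 205, 205, 206, 206, 207, 207, 210, 211, 211, 212, 211,
[... 383 characters left out ...]
29, 132, 136, 141, 145, 147, 146, 146, 144, 145, 146, 147, 146, 145, 142, 140, 139, 137, 134, 134, 136, 138, 140, 139, 138, 134, 134, 135, 137, 137, 137, 136, 134, 133, 133, 132, 132, 133, 136, 131, 114, 97, 91, 92, 93, 95, 98, 110, 132, 153, 164, 166, 162, 160, 155, 151, 151, 153, 156, 160, 162, 164, 162, 140, 87, 49, 66, 89, 97, 97, 95, 119, 167, 203, 212, 210, 210, 209, 210, 209, 210, 211, 210, 210, 212, 214, 218, 217, 217, 217, 217, 217, 217, 217, 217, 216, 217, 216, 215, 213, 214, 215, 214, 215, 214, 214, 213, 214, 214, 215, 214, 214, 213, 215, 214, 215, 213, 212, 213, 211, 212, 213, 217, 220, 224, 225, 225, 224, 224, 224, 224, 224, 225, 225, 224, 225, 224, 224, 224, 224, 224, 224, 224]
```

```bash
python3 - <<'E'
from bench import r
from h import *
import pickle
P=[pickle.load(open(f"w{k}.p","rb")) for k in(5,6)];I=[cv2.imread(f"pics/w{k}.png") for k in(5,6)]
# handle lateral edges at several rows (blue/yellow mask brightness)
for p,g,rows in zip(P,I,((190,200,248,252),(194,205,255,262))):
    for q in rows:
        v=g[q,230:280,1].astype(int);print(q,v.tolist())
print(tri((P[0],(252,185.2)),(P[1],(253.5,189.2))))
for z in(.055,): print(plane(P[0],(252,185.2),z),plane(P[1],(253.5,189.2),z))
E
```

```text
190 [229, 227, 228, 228, 227, 227, 226, 224, 223, 221, 218, 208, 202, 203, 206, 207, 207, 205, 205, 204, 205, 206, 205, 205, 206, 205, 206, 206, 205, 206, 205, 196, 166, 132, 103, 89, 84, 82, 81, 81, 75, 73, 72, 73, 73, 71, 75, 87, 93, 92]
200 [223, 223, 223, 223, 223, 223, 223, 222, 222, 222, 222, 222, 221, 220, 218, 214, 212, 213, 212, 212, 212, 212, 211, 212, 212, 211, 211, 211, 211, 211, 212, 213, 208, 180, 152, 142, 143, 144, 144, 144, 144, 143, 145, 143, 144, 144, 144, 145, 144, 144]
248 [145, 146, 147, 146, 146, 146, 146, 144, 144, 142, 141, 138, 137, 148, 183, 213, 223, 221, 222, 221, 220, 221, 221, 221, 221, 221, 221, 222, 222, 223, 212, 175, 148, 143, 146, 145, 146, 146, 146, 147, 147, 145, 134, 108, 95, 95, 96, 97, 98, 98]
252 [138, 136, 135, 134, 132, 131, 131, 131, 130, 130, 130, 130, 131, 147, 183, 215, 223, 222, 221, 221, 221, 221, 221, 221, 221, 221, 221, 221, 222, 222, 211, 178, 153, 148, 148, 150, 151, 151, 152, 152, 151, 144, 124, 108, 100, 96, 96, 96, 96, 96]
194 [227, 216, 212, 211, 210, 205, 197, 192, 192, 192, 188, 181, 177, 181, 194, 207, 211, 211, 210, 210, 2
[... 358 characters left out ...]
8, 148, 149, 149, 148, 148, 149]
255 [165, 166, 168, 170, 168, 166, 167, 168, 168, 171, 173, 173, 174, 186, 212, 224, 225, 225, 224, 224, 224, 224, 224, 224, 224, 224, 224, 224, 224, 224, 224, 225, 226, 219, 187, 159, 151, 151, 152, 153, 142, 121, 109, 108, 109, 109, 107, 100, 96, 97]
262 [147, 147, 146, 145, 142, 140, 141, 138, 137, 137, 135, 132, 131, 154, 197, 223, 225, 224, 225, 224, 224, 224, 224, 225, 224, 224, 224, 224, 224, 224, 224, 225, 225, 217, 182, 153, 148, 149, 149, 148, 150, 149, 150, 151, 152, 153, 146, 125, 106, 99]
(array([ 0.60650114, -0.14372164,  0.05569748]), [np.float64(0.2), np.float64(0.2)])
[ 0.60667205 -0.14395677  0.055     ] [ 0.60671708 -0.14365319  0.055     ]
```

```bash
python3 - <<'E'
from bench import r
from h import *
cmd(r,(.649,-.1597,.0405),157.4)
E
```

```text
t 4.58 tcp [ 0.611  -0.1443  0.1721] xhead 157.94 tilt 0.13 F [ 0.3 -0.4 -0.5] w 0.0853 gf 0.0
row [-4.070e+00 -1.000e-02  1.317e+01] twist 0.54
```

Request:
move_arm(rows=[-4.1,0,3,0.5,-4.1,0,7,0.5,-4.1,0,10,0.5,-4.1,0,12,0.5,-4.1,0,13.2,0.5,-4.1,0,13.2,0.5,-4.1,0,13.2,0.5])

```text
clock: 5.45
tcp_pos: [0.6489, -0.1607, 0.0396]
orientation: [0.616, 3.079, 0.0]
contact_force: [-0.3, -0.1, -0.0]
grip_width: 0.0853
gripper_force: 0.0
```

Request:
move_arm(rows=[0,0,0,0,0,0,0,0,0,0,0,0,0,0,0,0,0,0,0,0,0,0,0,0,0,0,0,0], fingers=0, newtons=50)

```text
clock: 6.32
tcp_pos: [0.6482, -0.1604, 0.0385]
orientation: [0.616, 3.08, 0.0]
contact_force: [-0.1, 0.4, 3.4]
grip_width: 0.0193
gripper_force: 49.2
```

Request:
move_arm(rows=[0,0,-1,0,0,0,-3,0,0,0,-4,0,0,0,-4,0])

```text
clock: 6.82
tcp_pos: [0.6489, -0.1606, 0.0799]
orientation: [0.616, 3.078, 0.0]
contact_force: [0.5, -0.0, -0.7]
grip_width: 0.0193
gripper_force: 48.8
```

```bash
python3 - <<'E'
from bench import r
from h import *
import pickle
state(r)
g=cv2.imread("pics/w5.png")
c=g[150:256,190:310];cv2.imwrite("pics/w5c.png",cv2.resize(c,None,fx=5.5,fy=5.5,interpolation=cv2.INTER_CUBIC))
E
```

```text
t 6.83 tcp [ 0.6489 -0.1606  0.0799] xhead 157.37 tilt 0.15 F [ 0.5 -0.  -0.7] w 0.0193 gf 48.8
```

View pics/w5c.png

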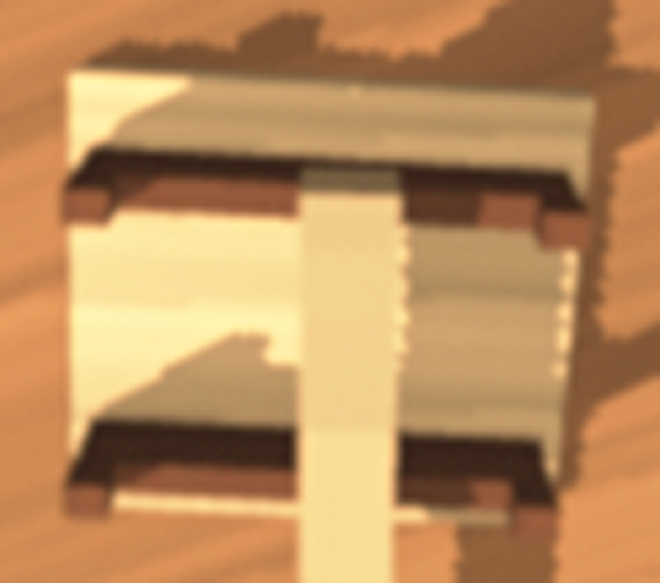

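```bash
python3 - <<'E'
from h import *
import pickle
p=pickle.load(open("w5.p","rb"));h=np.radians(-22.6);d=np.array([np.cos(h),np.sin(h)]);n=np.array([-d[1],d[0]]);O=np.array([.6535,-.1616])
C=lambda x,y:((x+.5)/5.5+190-.5,(y+.5)/5.5+150-.5)
for nm,c,z in [("rearbar back",(200,176),.035),("rearbar front",(200,212),.035),("rearbar front R",(450,222),.035),("frontbar front",(200,494),.035),("frontbar frontR",(450,508),.035),("base L",(70,72),.01),("base R",(592,95),.01),("cheekRL in",(112,190),.047),("cheekRR in",(540,215),.047),("cheekFL in",(112,487),.047),("cheekFR in",(510,505),.047)]:
    X=plane(p,C(*c),z)[:2]-O;print(nm,(1e3*X@d).round(1),(1e3*X@n).round(1))
E
```

```text
rearbar back -48.2 -32.4
rearbar front -40.2 -32.6
rearbar front R -38.5 21.2
frontbar front 27.2 -34.0
frontbar frontR 30.2 23.3
base L -65.2 -63.8
base R -61.2 54.2
cheekRL in -48.4 -49.3
cheekRR in -44.0 38.9
cheekFL in 19.5 -52.0
cheekFR in 23.0 35.6
```

Request:
move_arm(rows=[4,0,0,0,7.1,0,1,0,7.1,0,3,0,7.1,0,3.8,0,7.1,0,3.8,0,7.1,0,3.8,0], newtons=35)

```text
clock: 7.58
tcp_pos: [0.5833, -0.1337, 0.0405]
orientation: [0.617, 3.08, -0.0]
contact_force: [-0.4, 0.4, -1.4]
grip_width: 0.019
gripper_force: 48.8
```

Request:
move_arm(rows=[0,0,0.3,0,0,0,0.5,0,0,0,0.7,0,0,0,0.9,0,0,0,1.1,0,0,0,1.3,0,0,0,1.5,0,0,0,1.5,0])

```text
clock: 8.57
tcp_pos: [0.5834, -0.1334, 0.0275]
orientation: [0.617, 3.078, 0.001]
contact_force: [-5.8, 1.8, 16.7]
grip_width: 0.0191
gripper_force: 56.8
```

```bash
python3 - <<'E'
from bench import r
from h import *
import pickle
state(r)
for n in("scene","top","wrist"):
    p=r.camera_params(n);g=r.grab_frame(n);cv2.imwrite(f"pics/{n}7.png",g);pickle.dump(p,open(n+"7.p","wb"))
    h=cv2.cvtColor(g,cv2.COLOR_BGR2HSV);m=((h[...,1]<45)&(h[...,2]>175)).astype(np.uint8)
    k,l,s,c=cv2.connectedComponentsWithStats(m)
    print(n,[(s[j].tolist(),c[j].round(1).tolist()) for j in range(1,k) if 40<s[j,4]<3000])
E
```

```text
t 8.57 tcp [ 0.5834 -0.1334  0.0275] xhead 157.35 tilt 0.13 F [-5.8  1.8 16.7] w 0.0191 gf 56.8
scene [([269, 0, 11, 12, 113], [274.4, 4.7]), ([377, 43, 90, 51, 1015], [422.2, 68.6]), ([162, 101, 21, 15, 98], [173.6, 106.3]), ([219, 120, 10, 13, 80], [223.8, 126.0]), ([429, 137, 26, 13, 50], [442.6, 142.9]), ([462, 155, 29, 16, 50], [476.8, 162.6]), ([16, 167, 68, 122, 1801], [53.4, 238.9]), ([5, 185, 16, 15, 66], [13.2, 190.8]), ([203, 201, 19, 7, 96], [212.1, 203.9]), ([69, 269, 20, 28, 144], [80.5, 284.6]), ([44, 271, 9, 11, 41], [47.4, 276.1]), ([82, 277, 90, 78, 2040], [130.1, 312.3]), ([343, 309, 24, 27, 517], [354.0, 321.9]), ([195, 331, 60, 53, 575], [223.0, 361.0])]
top [([431, 240, 37, 11, 93], [449.3, 242.5])]
wrist [([73, 184, 11, 10, 44], [78.4, 188.4]), ([0, 187, 26, 28, 467], [11.0, 202.1])]
```

```bash
cat >> h.py <<'E'
def tipat(tcp,head,th,a=.1196,off=.0013):  # tip for grip at tcp(+5mm up), knife pitch th deg, head=knife heading deg
    h=np.radians(head);t=np.radians(th);d=np.array([np.cos(h),np.sin(h),0])
    return np.array(tcp)+[0,0,.005]+d*(a*np.cos(t)-off*np.sin(t))+np.array([0,0,1])*(a*np.sin(t)+off*np.cos(t))
E
python3 - <<'E'
from h import *
import pickle
for n in("scene","top","wrist"):
    p=pickle.load(open(n+"7.p","rb"))
    for th in(0,10,18,22,26,30):print(n,th,proj(p,tipat((.5834,-.1334,.0275),-22.6,th)).round(1))
g=cv2.imread("pics/scene7.png");print(g[196:212,198:226].min(2))
g=cv2.imread("pics/top7.png");print(g[150:200:2,285:315].min(2))
E
```

```text
scene 0 [202.3 211.6]
scene 10 [202.2 207.6]
scene 18 [202.9 204.2]
scene 22 [203.5 202.5]
scene 26 [204.2 200.7]
scene 30 [205.1 198.9]
top 0 [303.3 172.4]
top 10 [303.7 171.6]
top 18 [303.7 171.6]
top 22 [303.6 171.9]
top 26 [303.5 172.2]
top 30 [303.3 172.7]
wrist 0 [255.1 423.3]
wrist 10 [255.2 457.8]
wrist 18 [255.2 487.7]
wrist 22 [255.2 503.4]
wrist 26 [255.3 519.6]
wrist 30 [255.3 536.2]
[[ 92  92  98  95  52  53  72 103 104 103  95  87  86  90  95  93  94  92
   91  91  90 106 106  69  44  55 108 191]
 [ 90  93  96  95  54  48  55 101 101 105 104  96  86  84  86  88  92  99
  120 142 134 143 145  90  39  49  80 160]
 [ 89  90  92  93  62  34  40  96  99  99 100 101  91  88 101 112 138 140
  164 187 176 168 163 102  51  75  90 121]
 [ 90  88  90  92  59  34  37  77  99  95 102 125 153 146 154 157 177 174
  175 177 177 167 160 114  85 103 128 142]
 [ 90  90  88  90  62  41  40  56 119 141 141 168 197 192 186 177 175 175
  184 186 190 193 183 100 105 107 123 142]
 [ 88  86  86  93  98  33  43  47 131 188 191 195 196 204 206 206 208 208
  215 216 219 225 222 139 106 107 113 137]
[... 3597 characters left out ...]
113 114 116 120 116 118
  120 120 118 119 117 117 121 128 133 139 150  97]
 [ 61  65  77  78  82  91  94  99  98 104 110 110 115 118 119 117 119 123
  122 126 122 118 113 115 111 125 134 147  98 102]
 [ 66  74  78  82  88  91  97 101 105 108 109 111 114 114 118 118 122 115
  123 118 119 111 113 114 107 111 128  96  87  74]
 [ 74  76  86  90  93  97 101 101 107 110 112 115 116 120 120 116 119 119
  119 121 116 115 114 110 108 106  93  81  73  67]
 [ 81  79  86  92  98 102 102 104 113 113 112 113 117 119 120 119 120 119
  117 118 110 114 116 108 102 103  85  88  78  69]
 [ 78  84  95  95  99 104 104 109 109 110 115 119 118 122 120 120 121 121
  119 117 115 114 112 109  86  72  93  75  63  66]]
```

Request:
move_arm(rows=[0,0,0.1,0,0,0,0.17,0,0,0,0.17,0])

```text
clock: 9.1
tcp_pos: [0.5836, -0.1335, 0.0262]
orientation: [0.617, 3.078, 0.002]
contact_force: [-7.5, 2.2, 21.6]
grip_width: 0.0192
gripper_force: 58.2
```

Request:
move_arm(rows=[0,0,-1,0,0,0,-4,0,0,0,-9,0,0,0,-14,0,0,0,-14,0,0,0,-14,0], fingers=0, newtons=100)

```text
clock: 9.85
tcp_pos: [0.5821, -0.1328, 0.1631]
orientation: [-0.616, -3.08, -0.0]
contact_force: [-0.7, -0.2, -0.6]
grip_width: 0.019
gripper_force: 97.6
```

```bash
python3 - <<'E'
from bench import r
from h import *
import pickle
o,R,h=state(r)
for n in("scene","top"):
    p=r.camera_params(n);g=r.grab_frame(n);cv2.imwrite(f"pics/{n}8.png",g);pickle.dump(p,open(n+"8.p","wb"))
    g=cv2.imread(f"pics/{n}8.png").astype(int);b=cv2.imread(f"pics/{n}0.png").astype(int)
    for th in(0,20,26,32):
        X=tipat(o["tcp_pos"],h-180,th);print(n,th,proj(p,X).round(1))
    c=proj(p,tipat(o["tcp_pos"],h-180,24)).astype(int)
    print(c);print(g[c[1]-14:c[1]+16,c[0]-6:c[0]+18].min(2) if n=="scene" else g[c[1]-6:c[1]+24,c[0]-14:c[0]+12].min(2))
E
```

```text
t 9.85 tcp [ 0.5821 -0.1328  0.1631] xhead 157.38 tilt 0.04 F [-0.7 -0.2 -0.6] w 0.019 gf 97.6[ WARN:0@0.826] global loadsave.cpp:275 findDecoder imread_('pics/scene0.png'): can't open/read file: check file path/integrity
Traceback (most recent call last):
AttributeError: 'NoneType' object has no attribute 'astype'
```

```bash
python3 - <<'E'
from bench import r
from h import *
o,R,h=state(r)
for n in("scene","top"):
    p=r.camera_params(n);g=r.grab_frame(n);cv2.imwrite(f"pics/{n}8.png",g)
    for th in(0,20,26,32): print(n,th,"tip",proj(p,tipat(o["tcp_pos"],h-180,th)).round(1),"root",proj(p,tipat(o["tcp_pos"],h-180,th,a=.0546)).round(1))
    hs=cv2.cvtColor(g,cv2.COLOR_BGR2HSV);c=proj(p,tipat(o["tcp_pos"],h-180,24,a=.09)).astype(int)
    y,x=c[1]-14,c[0]-18
    print("origin",x,y);print("sat");print(hs[y:y+28,x:x+36,1]);print("val");print(hs[y:y+28,x:x+36,2])
E
```

```text
t 9.9 tcp [ 0.5816 -0.1327  0.1624] xhead 157.38 tilt 0.13 F [ 0.   0.  -1.2] w 0.0187 gf 97.6
scene 0 tip [198.3 185. ] root [217.7 179. ]
scene 20 tip [199.2 175.5] root [218.3 174.7]
scene 26 tip [200.3 172.4] root [218.9 173.3]
scene 32 tip [201.8 169.4] root [219.7 172. ]
origin 190 159
sat
[[157 150 162 ... 153 156 155]
 [157 154 163 ... 153 155 155]
 [162 151 164 ... 155 153 157]
 ...
 [151 148 149 ... 159 160 161]
 [150 150 149 ... 162 160 159]
 [150 150 149 ... 159 160 159]]
val
[[ 52  51 230 ... 234 235 199]
 [ 52  53 130 ... 233 236 230]
 [ 55  54 131 ... 230 235 230]
 ...
 [240 242 243 ... 133 137 139]
 [238 240 242 ... 165 129 136]
 [239 238 239 ... 217 164 127]]
top 0 tip [306.7 164.2] root [300.6 180.5]
top 20 tip [307.1 163.2] root [300.7 180.3]
top 26 tip [306.9 163.7] root [300.6 180.6]
top 32 tip [306.7 164.5] root [300.5 181. ]
origin 286 157
sat
[[163 161 164 ... 162 158 160]
 [165 167 158 ... 164 163 163]
 [160 160 162 ... 167 160 159]
 ...
 [ 72  72  72 ... 150 160 162]
 [ 84  79  81 ... 158 158 162]
 [ 76  73  81 ... 163 159 161]]
val
[[174 174 173 ... 178 179 179]
 [170 170 168 ... 173 172 177]
 [179 179 178 ... 165 172 176]
 ...
 [ 99  96  95 ... 151 167 170]
 [ 91  90  91 ... 157 171 167]
 [ 87  91  94 ... 160 173 170]]
```

Use the slope of the blade's long edges in the low-saturation mask.

```bash
cat >> h.py <<'E'
def blade(g,p,tcp,head,show=True):
    S=cv2.cvtColor(g,cv2.COLOR_BGR2HSV)[...,1].astype(np.float32)
    S=cv2.resize(S,None,fx=4,fy=4,interpolation=cv2.INTER_CUBIC);m=(S<85).astype(np.uint8)
    c=(proj(p,tipat(tcp,head,24,a=.095))*4+1.5).astype(int)
    M=np.zeros_like(m);cv2.circle(M,tuple(int(v) for v in c),90,1,-1);m&=M
    k,l,s,_=cv2.connectedComponentsWithStats(m);j=l[c[1]-6:c[1]+7,c[0]-6:c[0]+7];j=np.bincount(j[j>0]).argmax()
    cn=max(cv2.findContours((l==j).astype(np.uint8),0,2)[0],key=len)
    q=cv2.approxPolyDP(cn,6,True)[:,0]
    return (q-1.5)/4,s[j]/4
E
python3 - <<'E'
from bench import r
from h import *
o,R,h=state(r)
for n in("scene","top"):
    p=r.camera_params(n);g=cv2.imread(f"pics/{n}8.png")
    try:
        q,s=blade(g,p,o["tcp_pos"],h-180);print(n,q.tolist(),s)
    except Exception as e: print(n,e)
p=r.camera_params("scene");hd=np.radians(h-180);nn=np.array([-np.sin(hd),np.cos(hd),0])*.012
for th in(14,18,22,26,30):
    T=tipat(o["tcp_pos"],h-180,th);B=tipat(o["tcp_pos"],h-180,th,a=.0546)
    print(th,[proj(p,X).round(1).tolist() for X in(T+nn,T-nn,B-nn,B+nn)])
E
```

```text
t 10.0 tcp [ 0.5815 -0.1328  0.162 ] xhead 157.38 tilt 0.17 F [-0.8 -0.3 -2.1] w 0.0187 gf 97.6
scene [[219.875, 177.375], [216.875, 172.625], [198.375, 174.375], [200.375, 180.125]] [198.75 173.    21.75   7.75 498.25]
top [[294.375, 156.125], [289.125, 166.875], [285.875, 182.625], [298.625, 191.625], [307.625, 192.125], [315.125, 189.625], [319.875, 176.875], [321.125, 164.125], [298.625, 159.625]] [ 286.   156.5   36.    36.5 3759. ]
14 [[199.6, 181.1], [197.3, 175.9], [216.7, 173.5], [219.2, 178.6]]
18 [[200.1, 179.1], [197.7, 173.9], [217.0, 172.7], [219.5, 177.7]]
22 [[200.7, 177.1], [198.3, 171.9], [217.3, 171.8], [219.8, 176.8]]
26 [[201.5, 175.1], [199.1, 169.9], [217.7, 170.9], [220.2, 175.9]]
30 [[202.5, 173.0], [200.1, 167.9], [218.2, 170.0], [220.7, 175.0]]
```

```bash
python3 - <<'E'
from bench import r
from h import *
p=r.camera_params("scene");g=cv2.imread("pics/s0.png");tcp=(.6489,-.1602,.0387)
q,s=blade(g,p,tcp,-22.6);print(q.tolist(),s)
hd=np.radians(-22.6);nn=np.array([-np.sin(hd),np.cos(hd),0])*.012
for th in(-4,0,4):
    T=tipat(tcp,-22.6,th);B=tipat(tcp,-22.6,th,a=.0546)
    print(th,[proj(p,X).round(1).tolist() for X in(T+nn,T-nn,B-nn,B+nn)])
E
```

```text
Traceback (most recent call last):
  File "h.py", line 38, in blade
    k,l,s,_=cv2.connectedComponentsWithStats(m);j=l[c[1]-6:c[1]+7,c[0]-6:c[0]+7];j=np.bincount(j[j>0]).argmax()
                                                                                   ~~~~~~~~~~~~~~~~~~~~~~~~~~^^
ValueError: attempt to get argmax of an empty sequence
```

```bash
sed -i 's/def blade(g,p,tcp,head,show=True):/def blade(g,p,tcp,head,th=20):/; s/tipat(tcp,head,24,a=.095)/tipat(tcp,head,th,a=.095)/' h.py; python3 - <<'E'
from bench import r
from h import *
p=r.camera_params("scene");g=cv2.imread("pics/s0.png");tcp=(.6489,-.1602,.0387)
q,s=blade(g,p,tcp,-22.6,0);print(q.tolist(),s)
hd=np.radians(-22.6);nn=np.array([-np.sin(hd),np.cos(hd),0])*.012
for th in(-4,0,4):
    T=tipat(tcp,-22.6,th);B=tipat(tcp,-22.6,th,a=.0546)
    print(th,[proj(p,X).round(1).tolist() for X in(T+nn,T-nn,B-nn,B+nn)])
E
```

```text
[[200.125, 208.375], [181.875, 213.375], [182.875, 218.625], [200.875, 214.125]] [182.  208.5  20.5  11.5 504. ]
-4 [[183.4, 220.3], [181.4, 215.1], [199.4, 208.3], [201.6, 213.5]]
0 [[183.0, 218.8], [181.0, 213.6], [199.3, 207.7], [201.5, 212.8]]
4 [[182.7, 217.3], [180.7, 212.0], [199.2, 206.9], [201.4, 212.0]]
```

Request:
move_arm(rows=[-0.4,0,3,0,-0.4,0,7,0,-0.4,0,11,0,-0.4,0,12,0,-0.4,0,12.5,0,-0.4,0,12.8,0,-0.4,0,13,0,-0.4,0,13.2,0,-0.4,0,13.4,0,-0.4,0,13.6,0], fingers=0, newtons=20)

```text
clock: 11.25
tcp_pos: [0.5864, -0.1346, 0.0278]
orientation: [0.616, 3.08, 0.0]
contact_force: [-3.7, 1.2, 11.4]
grip_width: 0.0185
gripper_force: 99.1
```

```bash
cat > m.py <<'E'
from bench import r
from h import *
def meas(th0=22):
    o,R,h=state(r);p=r.camera_params("scene");g=r.grab_frame("scene");tcp=o["tcp_pos"]
    q,s=blade(g,p,tcp,h-180,th0);print(q.round(1).tolist())
    hd=np.radians(h-180);nn=np.array([-np.sin(hd),np.cos(hd),0])*.012
    for th in(14,18,22,26,30):
        T=tipat(tcp,h-180,th);B=tipat(tcp,h-180,th,a=.0546)
        print(th,[proj(p,X).round(1).tolist() for X in(T+nn,T-nn,B-nn,B+nn)])
if __name__=="__main__":meas()
E
python3 m.py
```

```text
t 11.25 tcp [ 0.5864 -0.1346  0.0278] xhead 157.38 tilt 0.03 F [-3.7  1.2 11.4] w 0.0185 gf 99.1
[[201.4, 202.1], [203.6, 208.1], [214.6, 207.1], [214.9, 215.6], [218.9, 222.4], [221.9, 219.1], [216.1, 207.4], [221.4, 204.9], [218.9, 198.1]]
14 [[202.6, 208.8], [200.4, 203.6], [218.4, 200.9], [220.7, 205.9]]
18 [[203.1, 207.0], [200.8, 201.9], [218.6, 200.1], [221.0, 205.1]]
22 [[203.7, 205.3], [201.4, 200.2], [218.9, 199.4], [221.3, 204.3]]
26 [[204.4, 203.5], [202.2, 198.4], [219.3, 198.6], [221.7, 203.6]]
30 [[205.3, 201.7], [203.1, 196.6], [219.7, 197.8], [222.1, 202.8]]
```

Request:
move_arm(rows=[0,0,-3,0,0,0,-5,0,-5,0,-5,0,-6,0,-5,0,-6,0,-3,0,-6,0,-2.2,0,-6,0,-2,0,-6,0,-2,0])

```text
clock: 12.3
tcp_pos: [0.6411, -0.1575, 0.0473]
orientation: [-0.616, -3.08, -0.0]
contact_force: [-0.9, 0.0, -0.9]
grip_width: 0.0189
gripper_force: 97.5
```

```bash
python3 m.py
```

```text
t 12.3 tcp [ 0.6411 -0.1575  0.0473] xhead 157.38 tilt 0.05 F [-0.9  0.  -0.9] w 0.0189 gf 97.5
[[204.4, 206.6], [202.1, 201.9], [183.6, 204.6], [185.9, 209.6]]
14 [[184.8, 210.6], [182.8, 205.4], [201.4, 202.6], [203.6, 207.7]]
18 [[185.2, 208.9], [183.1, 203.6], [201.6, 201.8], [203.8, 206.9]]
22 [[185.7, 207.1], [183.6, 201.8], [201.9, 201.0], [204.1, 206.1]]
26 [[186.4, 205.3], [184.3, 200.0], [202.2, 200.2], [204.5, 205.3]]
30 [[187.3, 203.5], [185.2, 198.2], [202.6, 199.4], [204.9, 204.5]]
```

Request:
move_arm(rows=[0,0,0.2,0,0,0,0.4,0,0,0,0.6,0,0,0,0.6,0])

```text
clock: 12.85
tcp_pos: [0.6425, -0.158, 0.0451]
orientation: [0.617, 3.079, 0.002]
contact_force: [-6.5, 2.5, 23.1]
grip_width: 0.0189
gripper_force: 101.1
```

Request:
move_arm(rows=[0,0,0,0,0,0,0,0,0,0,0,0,0,0,0,0], fingers=0.6)

```text
clock: 13.35
tcp_pos: [0.6415, -0.1577, 0.0413]
orientation: [-0.616, -3.08, 0.0]
contact_force: [0.3, -0.3, 0.0]
grip_width: 0.0514
gripper_force: 0.0
```

```bash
python3 - <<'E'
from m import *
meas(3)
p=r.camera_params("scene")
for t in((.6535,-.1616),(.646,-.1585)):
    for th in (0,):print(t,proj(p,tipat((t[0],t[1],.04),-22.6,th,a=.115,off=0)).round(1))
E
```

```text
t 13.35 tcp [ 0.6415 -0.1577  0.0413] xhead 157.38 tilt 0.03 F [ 0.3 -0.3  0. ] w 0.0514 gf 0.0
[[199.4, 203.9], [198.1, 208.4], [183.4, 212.9], [184.4, 218.1], [202.6, 213.9]]
14 [[184.9, 211.8], [182.9, 206.5], [201.4, 203.7], [203.7, 208.8]]
18 [[185.3, 210.0], [183.2, 204.8], [201.7, 202.9], [203.9, 208.1]]
22 [[185.8, 208.3], [183.7, 203.0], [201.9, 202.1], [204.2, 207.3]]
26 [[186.5, 206.5], [184.4, 201.2], [202.3, 201.3], [204.5, 206.5]]
30 [[187.4, 204.7], [185.3, 199.4], [202.7, 200.5], [205.0, 205.7]]
(0.6535, -0.1616) [181.9 216.3]
(0.646, -0.1585) [184.3 215.6]
```

Request:
move_arm(rows=[0.5,0,0.1,0,1,0,0.1,0,1,0,0.1,0])

```text
clock: 13.78
tcp_pos: [0.6318, -0.1536, 0.0405]
orientation: [-0.616, -3.08, -0.0]
contact_force: [-0.2, 1.5, 0.1]
grip_width: 0.0514
gripper_force: 0.0
```

Request:
move_arm(rows=[0,0,0,0,0,0,0,0,0,0,0,0,0,0,0,0,0,0,0,0,0,0,0,0], fingers=0, newtons=20)

```text
clock: 14.52
tcp_pos: [0.6326, -0.154, 0.0408]
orientation: [0.616, 3.08, -0.0]
contact_force: [0.1, 0.1, 2.4]
grip_width: 0.0193
gripper_force: 23.0
```

Request:
move_arm(rows=[0,0,-2,0,0,0,-3,0,3,0,-3,0,5.5,0,-3,0,5.5,0,-1,0,5.5,0,-0.3,0,5.5,0,-0.3,0])

```text
clock: 15.4
tcp_pos: [0.5818, -0.133, 0.043]
orientation: [-0.616, -3.08, 0.001]
contact_force: [-0.9, 0.3, -1.0]
grip_width: 0.0198
gripper_force: 22.7
```

Request:
move_arm(rows=[0,0,0.4,0,0,0,0.6,0,0,0,0.8,0,0,0,1.0,0,0,0,1.2,0,0,0,1.4,0,0,0,1.6,0,0,0,1.8,0,0,0,1.95,0,0,0,1.95,0])

```text
clock: 16.65
tcp_pos: [0.5824, -0.1332, 0.0253]
orientation: [0.617, 3.079, 0.0]
contact_force: [-4.1, 0.9, 8.7]
grip_width: 0.0199
gripper_force: 27.7
```

```bash
sed -i 's/a=.1196,off=.0013/a=.131,off=-.0007/; s/a=.095)/a=.106)/' h.py; sed -i 's/a=.0546/a=.066/' m.py; python3 m.py
```

```text
t 16.65 tcp [ 0.5824 -0.1332  0.0253] xhead 157.34 tilt 0.09 F [-4.1  0.9  8.7] w 0.0199 gf 27.7
[[200.6, 200.1], [201.6, 205.9], [214.1, 206.9], [214.6, 214.9], [218.4, 222.1], [222.4, 219.4], [215.9, 206.4], [219.6, 204.6], [217.6, 197.6]]
14 [[200.6, 209.7], [198.4, 204.6], [216.4, 201.8], [218.7, 206.8]]
18 [[201.0, 207.8], [198.8, 202.7], [216.6, 200.9], [219.0, 205.9]]
22 [[201.6, 205.9], [199.4, 200.8], [217.0, 200.0], [219.3, 205.0]]
26 [[202.4, 204.0], [200.2, 198.8], [217.4, 199.0], [219.7, 204.0]]
30 [[203.4, 202.0], [201.1, 196.9], [217.9, 198.0], [220.2, 203.0]]
```

Request:
move_arm(rows=[0,0,-0.8,0,-0.5,0,-0.8,0,-0.5,0,-0.2,0,-0.5,0,0,0,-0.5,0,0.1,0,-0.5,0,0.18,0,-0.5,0,0.18,0])

```text
clock: 17.58
tcp_pos: [0.588, -0.1352, 0.024]
orientation: [0.616, 3.077, 0.001]
contact_force: [-2.6, 2.1, 16.4]
grip_width: 0.0197
gripper_force: 32.0
```

Request:
move_arm(rows=[0,0,-2,0,0,0,-6,0,0,0,-10,0,0,0,-14,0,0,0,-14,0,0,0,-14,0])

```text
clock: 18.32
tcp_pos: [0.5856, -0.1343, 0.1618]
orientation: [-0.616, -3.079, -0.0]
contact_force: [-0.3, -0.6, -1.2]
grip_width: 0.0196
gripper_force: 27.7
```

```bash
python3 m.py
```

```text
t 18.32 tcp [ 0.5856 -0.1343  0.1618] xhead 157.39 tilt 0.07 F [-0.3 -0.6 -1.2] w 0.0196 gf 27.7
[[195.4, 169.6], [198.1, 175.1], [216.1, 175.9], [212.6, 170.1]]
14 [[194.7, 182.5], [192.4, 177.3], [212.0, 174.9], [214.5, 180.0]]
18 [[195.1, 180.4], [192.8, 175.1], [212.2, 173.8], [214.7, 178.9]]
22 [[195.8, 178.2], [193.4, 172.9], [212.6, 172.7], [215.1, 177.8]]
26 [[196.6, 175.9], [194.3, 170.7], [213.0, 171.6], [215.5, 176.7]]
30 [[197.6, 173.7], [195.3, 168.5], [213.5, 170.6], [216.1, 175.7]]
```

```bash
cat >> h.py <<'E'
LIP=np.array([.6069,.1975,.1693]);CH=-3.74
def lidpt(x,z,open_=0,dy=0):
    h=np.radians(CH);t=np.radians(26);d=np.array([np.cos(h),np.sin(h),0]);u=np.array([0,0,1.])
    return LIP+(d*np.cos(t)+u*np.sin(t))*x+(-d*np.sin(t)+u*np.cos(t))*z
def tcpfor(tip,th=26,a=.130):return tip-tipat((0,0,0),CH,th,a=a)
E
python3 - <<'E'
from bench import r
from h import *
for x,z in((-.06,.02),(-.007,.006)):
    T=tcpfor(lidpt(x,z));print(T.round(4));cmd(r,T,180+CH)
E
```

```text
[0.4274 0.2092 0.0996]
t 18.38 tcp [ 0.5852 -0.1342  0.1612] xhead 157.39 tilt 0.13 F [ 0.2  0.8 -2.3] w 0.0196 gf 27.7
row [27.76 25.64  6.21] twist -18.87
[0.4811 0.2057 0.1103]
t 18.38 tcp [ 0.5852 -0.1342  0.1612] xhead 157.39 tilt 0.13 F [ 0.2  0.8 -2.3] w 0.0196 gf 27.7
row [22.67 27.38  5.13] twist -18.87
```

Request:
move_arm(rows=[0,0,0,0,0,0,0,0,0,0,0,0], fingers=0, newtons=90)

```text
clock: 18.75
tcp_pos: [0.586, -0.1346, 0.1618]
orientation: [-0.616, -3.08, 0.0]
contact_force: [0.2, 0.3, -0.5]
grip_width: 0.0189
gripper_force: 88.2
```

Request:
move_arm(rows=[6,0,0,0,12,0,0,-4,18,2,0,-8,23,6,0,-12,26,11,0,-16,27.5,16.5,1,-19,27.5,22,3,-19,27.5,25.5,5,-19,27.5,25.5,5,-19,27.5,25.5,5,-19])

```text
clock: 20.0
tcp_pos: [0.4302, 0.2056, 0.1122]
orientation: [-0.101, -3.139, 0.002]
contact_force: [-0.3, 0.4, -0.1]
grip_width: 0.0189
gripper_force: 88.5
```

```bash
python3 - <<'E'
from m import *
import pickle
o,R,h=state(r);meas(26)
for x,z in((-.007,.007),):
    T=tcpfor(lidpt(x,z));print(T.round(4));cmd(r,T,180+CH)
p=r.camera_params("top");g=r.grab_frame("top");cv2.imwrite("pics/top9.png",g)
for a in(.13,.066):print(proj(p,tipat(o["tcp_pos"],h-180,26,a=a)))
S=cv2.cvtColor(g,cv2.COLOR_BGR2HSV);c=proj(p,tipat(o["tcp_pos"],h-180,26,a=.1)).astype(int);np.set_printoptions(linewidth=200,threshold=99999)
print(c);print(S[c[1]-14:c[1]+10,c[0]-9:c[0]+10,1])
E
```

```text
t 20.0 tcp [0.4302 0.2056 0.1122] xhead 176.33 tilt 0.07 F [-0.3  0.4 -0.1] w 0.0189 gf 88.5
t 20.0 tcp [0.4302 0.2056 0.1122] xhead 176.33 tilt 0.07 F [-0.3  0.4 -0.1] w 0.0189 gf 88.5
[[336.4, 220.4], [329.6, 216.6], [319.6, 221.6], [325.9, 225.6]]
14 [[320.8, 234.0], [314.8, 229.1], [328.2, 220.7], [334.2, 225.4]]
18 [[321.7, 231.8], [315.6, 226.9], [328.7, 219.7], [334.7, 224.4]]
22 [[322.8, 229.5], [316.7, 224.6], [329.2, 218.5], [335.2, 223.2]]
26 [[324.0, 227.1], [317.9, 222.2], [329.8, 217.3], [335.8, 222.0]]
30 [[325.3, 224.7], [319.2, 219.7], [330.5, 216.1], [336.5, 220.8]]
[0.4807 0.2058 0.1112]
t 20.05 tcp [0.4303 0.2053 0.1125] xhead 176.29 tilt 0.03 F [ 0.2  0.9 -2.4] w 0.0186 gf 88.5
row [-5.02  0.37  0.13] twist 0.03
[203.20793246 206.4725628 ]
[203.15291217 223.5612784 ]
[203 214]
[[167 172 165 162 159 162 159 160 165 162 162 161 161 158 163 163 164 159 162]
 [165 158 165 162 162 163 161 158 160 160 163 161 160 163 164 166 167 163 160]
 [159 164 160 163 157 164 160 162 162 160 160 167 163 158 163 162 162 161 159]
 [161 153 165 165 160 159 160 163 165 161 162 159 160 
[... 905 characters left out ...]
75  72  70  65  68  74  49  45  37  43  78 136 166 163 162 158 159]
 [ 44  61  71  74  67  70  69  67  70  52  41  39  77 133 162 162 160 160 167]
 [ 68  71  78  71  74  65  69  70  68  68  42  39  75 140 161 163 162 158 158]
 [ 71  79  71  68  76  64  75  65  65  70  54  41  79 137 159 162 160 160 161]
 [ 71  68  79  69  68  74  73  70  66  68  56  42  80 137 162 159 163 161 159]
 [ 72  66  80  70  67  71  70  70  68  68  59  54  93 136 162 163 163 160 164]
 [ 72  65  75  71  71  69  71  68  66  64  66  76 108 143 169 163 161 158 163]
 [ 71  69  69  73  67  69  71  65  66  62  59  70 119 156 162 162 158 163 160]
 [ 65  63  70  72  68  68  70  64  64  67  62  62  78 143 162 158 160 160 161]]
```

Request:
move_arm(rows=[-2,0.15,0,0,-4,0.35,0.1,0,-5.1,0.35,0.1,0,-5.1,0.35,0.1,0,-5.1,0.35,0.1,0])

```text
clock: 20.72
tcp_pos: [0.4808, 0.2065, 0.1113]
orientation: [-0.1, -3.139, 0.0]
contact_force: [-0.5, 1.0, -1.6]
grip_width: 0.0188
gripper_force: 88.5
```

Request:
move_arm(rows=[-0.1,0,0.2,0,-0.2,0,0.4,0,-0.25,0,0.5,0,-0.3,0,0.6,0,-0.3,0,0.6,0])

```text
clock: 21.35
tcp_pos: [0.4846, 0.2066, 0.1052]
orientation: [-0.099, -3.14, 0.0]
contact_force: [0.6, 0.3, -1.1]
grip_width: 0.0188
gripper_force: 88.5
```

Request:
move_arm(rows=[-0.05,0,0.1,0,-0.1,0,0.2,0,-0.1,0,0.2,0])

```text
clock: 21.72
tcp_pos: [0.4856, 0.2065, 0.1032]
orientation: [-0.1, -3.14, 0.0]
contact_force: [-0.3, 0.9, -1.1]
grip_width: 0.0186
gripper_force: 88.5
```

Request:
move_arm(rows=[-0.05,0,0.1,0,-0.1,0,0.2,0,-0.1,0,0.2,0])

```text
clock: 22.1
tcp_pos: [0.4866, 0.2065, 0.1012]
orientation: [-0.099, -3.14, 0.0]
contact_force: [0.5, 0.6, -1.2]
grip_width: 0.0189
gripper_force: 88.5
```

Request:
move_arm(rows=[-0.05,0,0.1,0,-0.1,0,0.2,0,-0.1,0,0.2,0])

```text
clock: 22.48
tcp_pos: [0.4876, 0.2064, 0.0992]
orientation: [-0.099, -3.14, 0.0]
contact_force: [-1.1, 0.3, -0.9]
grip_width: 0.0187
gripper_force: 88.5
```

```bash
python3 - <<'E'
from m import *
meas(26)
p=r.camera_params("scene")
print([proj(p,lidpt(x,z)).round(1).tolist() for x,z in((0,0),(0,.012),(0,-.0055),(-.012,-.0055))])
E
```

```text
t 22.48 tcp [0.4876 0.2064 0.0992] xhead 176.37 tilt 0.01 F [-1.1  0.3 -0.9] w 0.0187 gf 88.5
[[324.4, 234.9], [319.1, 230.1], [309.4, 234.4], [314.9, 239.1]]
14 [[308.1, 248.6], [302.1, 243.5], [316.2, 234.5], [322.1, 239.4]]
18 [[309.0, 246.5], [302.9, 241.3], [316.6, 233.5], [322.6, 238.3]]
22 [[310.0, 244.2], [303.9, 239.0], [317.1, 232.3], [323.1, 237.2]]
26 [[311.2, 241.8], [305.0, 236.7], [317.7, 231.2], [323.7, 236.1]]
30 [[312.5, 239.4], [306.3, 234.2], [318.3, 230.0], [324.3, 234.9]]
[[307.6, 237.6], [309.3, 234.4], [306.9, 239.1], [309.3, 238.0]]
```

Request:
move_arm(rows=[-0.18,0,-0.09,0,-0.36,0,-0.18,0,-0.54,0,-0.26,0,-0.72,0,-0.35,0,-0.72,0,-0.35,0])

```text
clock: 23.15
tcp_pos: [0.4915, 0.2059, 0.1016]
orientation: [-0.097, -3.134, 0.003]
contact_force: [-7.4, 1.0, -2.6]
grip_width: 0.019
gripper_force: 88.3
```

Request:
move_arm(rows=[0.4,0,0.2,0,0.8,0,0.35,0,0.7,0,0.55,0,0.65,0,0.65,0,0.65,0,0.65,0])

```text
clock: 23.78
tcp_pos: [0.4886, 0.2063, 0.0963]
orientation: [0.1, 3.14, 0.0]
contact_force: [-1.2, -0.4, -1.2]
grip_width: 0.019
gripper_force: 88.5
```

Request:
move_arm(rows=[-0.05,0,0.1,0,-0.1,0,0.2,0,-0.1,0,0.2,0])

```text
clock: 24.15
tcp_pos: [0.4894, 0.2064, 0.0945]
orientation: [0.099, 3.14, 0.0]
contact_force: [-2.3, -0.8, 2.0]
grip_width: 0.019
gripper_force: 89.1
```

Request:
move_arm(rows=[0.04,0,-0.09,0,-0.23,0,-0.22,0,-0.5,0,-0.35,0,-0.77,0,-0.48,0,-1.04,0,-0.62,0,-1.31,0,-0.75,0,-1.31,0,-0.75,0])

```text
clock: 25.02
tcp_pos: [0.5028, 0.2055, 0.102]
orientation: [0.1, 3.139, 0.0]
contact_force: [-1.3, -0.7, 1.2]
grip_width: 0.019
gripper_force: 88.9
```

Request:
move_arm(rows=[-0.36,0,-0.2,0,-0.72,0,-0.38,0,-1.08,0,-0.56,0,-1.44,0,-0.73,0,-1.8,0,-0.91,0,-2.05,0,-1.03,0,-2.05,0,-1.03,0])

```text
clock: 25.9
tcp_pos: [0.5225, 0.2044, 0.1122]
orientation: [-0.099, -3.139, -0.0]
contact_force: [-6.2, 0.8, 4.7]
grip_width: 0.0191
gripper_force: 89.3
```

```bash
python3 - <<'E'
import numpy as np
s=9.7
f=lambda p:-s*np.array([np.cos(np.radians(26-p)),np.sin(np.radians(26-p))])
for p in range(0,111,5):
    e=f(p)-f(0);print(p,"tx",(-e[0]).round(2),"tz",(-e[1]).round(2))
E
```

```text
0 tx -0.0 tz -0.0
5 tx 0.34 tz -0.78
10 tx 0.61 tz -1.58
15 tx 0.8 tz -2.4
20 tx 0.93 tz -3.24
25 tx 0.98 tz -4.08
30 tx 0.96 tz -4.93
35 tx 0.86 tz -5.77
40 tx 0.69 tz -6.6
45 tx 0.45 tz -7.41
50 tx 0.14 tz -8.2
55 tx -0.23 tz -8.95
60 tx -0.68 tz -9.68
65 tx -1.18 tz -10.36
70 tx -1.74 tz -10.99
75 tx -2.35 tz -11.57
80 tx -3.02 tz -12.1
85 tx -3.72 tz -12.57
90 tx -4.47 tz -12.97
95 tx -5.24 tz -13.31
100 tx -6.04 tz -13.58
105 tx -6.87 tz -13.77
110 tx -7.7 tz -13.9
```

Request:
move_arm(rows=[-0.1,0,-0.05,0,-0.1,0,-0.05,0,-0.1,0,-0.05,0], fingers=0, newtons=120)

```text
clock: 26.28
tcp_pos: [0.5229, 0.2043, 0.1126]
orientation: [-0.099, -3.138, 0.0]
contact_force: [-6.8, 0.1, 3.2]
grip_width: 0.0188
gripper_force: 116.9
```

Request:
move_arm(rows=[0.1,0,-0.3,0,0.3,0,-0.7,0,0.45,0,-1.1,0,0.6,0,-1.5,0,0.7,0,-2.0,0,0.8,0,-2.4,0,0.8,0,-2.4,0])

```text
clock: 27.15
tcp_pos: [0.5158, 0.2046, 0.1369]
orientation: [0.1, 3.14, 0.0]
contact_force: [0.8, -0.2, -2.8]
grip_width: 0.0183
gripper_force: 117.3
```

```bash
cat > v.py <<'E'
from m import *
import sys
o,R,h=state(r)
ref=cv2.imread("pics/lid0.png") if 0 else None
for n in("scene","top"):
    p=r.camera_params(n);g=r.grab_frame(n);cv2.imwrite(f"pics/{n}_{sys.argv[1]}.png",g)
    hs=cv2.cvtColor(g,cv2.COLOR_BGR2HSV)
    m=((hs[...,2]<135)&(hs[...,2]>50)&(hs[...,1]>110)).astype(np.uint8)
    if n=="scene":m[:,:235]=0;m[:,360:]=0;m[:120]=0;m[290:]=0
    else:m[:,:165]=0;m[:,245:]=0;m[:130]=0;m[215:]=0
    k,l,s,c=cv2.connectedComponentsWithStats(m);j=1+s[1:,4].argmax()
    cn=max(cv2.findContours((l==j).astype(np.uint8),0,2)[0],key=cv2.contourArea)
    q=cv2.approxPolyDP(cv2.convexHull(cn),3,True)[:,0];print(n,s[j].tolist(),q.tolist())
H=lidpt(.13,0)
hd=np.radians(CH);d=np.array([np.cos(hd),np.sin(hd),0]);w=np.array([-d[1],d[0],0])*.1;u=np.array([0,0,1.])
for ph in map(float,sys.argv[2:]):
    t=np.radians(26-ph);ex=d*np.cos(t)+u*np.sin(t);ez=-d*np.sin(t)+u*np.cos(t)
    for n in("scene","top"):
        p=r.camera_params(n);print(ph,n,"top front L/R",[proj(p,H-.13*ex+.012*ez+k*w).round().tolist() for k in(1,-1)],"low front",[proj(p,H-.13*ex+k*w).round().tolist() for k in(1,-1)])
E
python3 v.py a 0 10 15 20
```

```text
t 27.15 tcp [0.5158 0.2046 0.1369] xhead 176.36 tilt 0.02 F [ 0.8 -0.2 -2.8] w 0.0183 gf 117.3
scene [275, 231, 65, 44, 273] [[275, 241], [315, 231], [339, 251], [307, 274]]
top [165, 154, 67, 61, 1283] [[165, 214], [165, 172], [175, 154], [231, 156], [229, 192], [178, 214]]
0.0 scene top front L/R [[336.0, 257.0], [284.0, 214.0]] low front [[334.0, 260.0], [283.0, 217.0]]
0.0 top top front L/R [[175.0, 190.0], [231.0, 192.0]] low front [[176.0, 189.0], [231.0, 191.0]]
10.0 scene top front L/R [[339.0, 251.0], [286.0, 208.0]] low front [[337.0, 254.0], [285.0, 211.0]]
10.0 top top front L/R [[174.0, 191.0], [231.0, 193.0]] low front [[175.0, 190.0], [231.0, 192.0]]
15.0 scene top front L/R [[340.0, 248.0], [287.0, 205.0]] low front [[339.0, 251.0], [286.0, 208.0]]
15.0 top top front L/R [[173.0, 190.0], [230.0, 192.0]] low front [[174.0, 190.0], [231.0, 192.0]]
20.0 scene top front L/R [[341.0, 246.0], [287.0, 202.0]] low front [[340.0, 249.0], [287.0, 205.0]]
20.0 top top front L/R [[173.0, 190.0], [230.0, 192.0]] low front [[173.0, 190.0], [230.0, 192.0]]
```

Request:
move_arm(rows=[0.13,0,-0.84,0,0.18,0,-1.68,0,0.16,0,-2.5,0,0.06,0,-3.37,0,-0.1,0,-4.2,0,-0.35,0,-5.0,0,-0.66,0,-5.8,0,-1.03,0,-6.55,0,-1.03,0,-6.55,0])

```text
clock: 28.38
tcp_pos: [0.5277, 0.2042, 0.2032]
orientation: [0.1, 3.137, 0.002]
contact_force: [-0.2, -0.6, -1.1]
grip_width: 0.0186
gripper_force: 117.3
```

```bash
python3 v.py b 40 45 50 55
```

```text
t 28.38 tcp [0.5277 0.2042 0.2032] xhead 176.35 tilt 0.19 F [-0.2 -0.6 -1.1] w 0.0186 gf 117.3
scene [314, 185, 37, 30, 591] [[350, 185], [343, 206], [331, 214], [317, 202], [316, 189]]
top [165, 152, 67, 60, 1037] [[231, 154], [228, 182], [177, 211], [165, 210], [165, 172], [175, 152]]
40.0 scene top front L/R [[342.0, 238.0], [286.0, 194.0]] low front [[342.0, 240.0], [287.0, 196.0]]
40.0 top top front L/R [[171.0, 185.0], [230.0, 187.0]] low front [[171.0, 187.0], [230.0, 189.0]]
45.0 scene top front L/R [[341.0, 236.0], [285.0, 192.0]] low front [[341.0, 238.0], [286.0, 194.0]]
45.0 top top front L/R [[170.0, 183.0], [230.0, 185.0]] low front [[171.0, 185.0], [230.0, 187.0]]
50.0 scene top front L/R [[340.0, 235.0], [284.0, 190.0]] low front [[341.0, 237.0], [285.0, 192.0]]
50.0 top top front L/R [[170.0, 181.0], [229.0, 183.0]] low front [[171.0, 183.0], [230.0, 185.0]]
55.0 scene top front L/R [[339.0, 234.0], [283.0, 189.0]] low front [[340.0, 235.0], [284.0, 191.0]]
55.0 top top front L/R [[170.0, 179.0], [229.0, 181.0]] low front [[170.0, 181.0], [229.0, 183.0]]
```

Request:
move_arm(rows=[-0.45,0,-0.73,0,-0.95,0,-1.41,0,-1.51,0,-2.04,0,-2.12,0,-2.62,0,-2.79,0,-3.15,0,-3.49,0,-3.62,0,-4.24,0,-4.02,0,-5.01,0,-4.36,0,-5.01,0,-4.36,0])

```text
clock: 29.6
tcp_pos: [0.5775, 0.2007, 0.2463]
orientation: [0.1, 3.138, 0.001]
contact_force: [0.2, 0.0, -1.6]
grip_width: 0.0184
gripper_force: 117.4
```

```bash
python3 v.py c 80 85 90 95 97.4
```

```text
t 29.6 tcp [0.5775 0.2007 0.2463] xhead 176.34 tilt 0.13 F [ 0.2  0.  -1.6] w 0.0184 gf 117.4
scene [252, 194, 72, 83, 1111] [[263, 194], [274, 198], [323, 238], [306, 276], [252, 229]]
top [165, 170, 20, 45, 469] [[184, 214], [165, 210], [168, 170]]
80.0 scene top front L/R [[331.0, 235.0], [272.0, 187.0]] low front [[333.0, 234.0], [275.0, 187.0]]
80.0 top top front L/R [[169.0, 164.0], [229.0, 166.0]] low front [[169.0, 167.0], [229.0, 169.0]]
85.0 scene top front L/R [[328.0, 236.0], [269.0, 188.0]] low front [[331.0, 235.0], [272.0, 187.0]]
85.0 top top front L/R [[169.0, 161.0], [229.0, 163.0]] low front [[169.0, 164.0], [229.0, 166.0]]
90.0 scene top front L/R [[325.0, 237.0], [266.0, 189.0]] low front [[328.0, 236.0], [269.0, 188.0]]
90.0 top top front L/R [[169.0, 157.0], [229.0, 159.0]] low front [[169.0, 161.0], [229.0, 163.0]]
95.0 scene top front L/R [[322.0, 239.0], [263.0, 190.0]] low front [[325.0, 237.0], [266.0, 189.0]]
95.0 top top front L/R [[169.0, 154.0], [230.0, 156.0]] low front [[169.0, 157.0], [229.0, 159.0]]
97.4 scene top front L/R [[321.0, 240.0], [262.0, 191.0]] low front [[324.0, 238.0], [265.0, 189.0]]
97.4 top top front L/R [[169.0, 152.0], [230.0, 154.0]] low front [[169.0, 156.0], [229.0, 158.0]]
```

Request:
move_arm(rows=[-0.4,0,-0.14,0,-0.8,0,-0.27,0,-1.1,0,-0.34,0,-1.1,0,-0.34,0])

```text
clock: 30.2
tcp_pos: [0.5797, 0.2008, 0.2452]
orientation: [-0.095, -3.124, 0.005]
contact_force: [-17.7, 0.3, -6.5]
grip_width: 0.0184
gripper_force: 117.8
```

Request:
move_arm(rows=[1,0,0.3,0,3,0,0.5,0,6,0,0.5,0,10,0,0.5,0,14,0,0.5,0,14,0,0.5,0,14,0,0.5,0])

```text
clock: 31.08
tcp_pos: [0.4487, 0.2092, 0.245]
orientation: [0.1, 3.137, 0.002]
contact_force: [-0.0, 0.3, -1.6]
grip_width: 0.0186
gripper_force: 118.3
```

```bash
python3 v.py d 95 97.4; python3 - <<'E'
from m import *
meas(24)
cmd(r,(.635,-.154,.09),157.4)
E
```

```text
t 31.07 tcp [0.4487 0.2092 0.245 ] xhead 176.36 tilt 0.17 F [-0.   0.3 -1.6] w 0.0186 gf 118.3
scene [252, 193, 72, 84, 1111] [[263, 193], [323, 239], [306, 276], [252, 229]]
top [165, 151, 67, 61, 1018] [[231, 153], [193, 198], [165, 211], [165, 172], [170, 152]]
95.0 scene top front L/R [[322.0, 239.0], [263.0, 190.0]] low front [[325.0, 237.0], [266.0, 189.0]]
95.0 top top front L/R [[169.0, 154.0], [230.0, 156.0]] low front [[169.0, 157.0], [229.0, 159.0]]
97.4 scene top front L/R [[321.0, 240.0], [262.0, 191.0]] low front [[324.0, 238.0], [265.0, 189.0]]
97.4 top top front L/R [[169.0, 152.0], [230.0, 154.0]] low front [[169.0, 156.0], [229.0, 158.0]]
t 31.18 tcp [0.4488 0.209  0.2446] xhead 176.31 tilt 0.1 F [ 0.3 -0.6 -1.9] w 0.0184 gf 118.3
[[340.6, 195.9], [334.9, 191.1], [322.4, 194.1], [328.1, 199.1]]
14 [[323.3, 210.2], [316.6, 204.9], [331.4, 196.6], [338.0, 201.6]]
18 [[324.3, 207.6], [317.6, 202.4], [331.9, 195.3], [338.5, 200.3]]
22 [[325.5, 204.9], [318.8, 199.7], [332.5, 194.0], [339.1, 199.0]]
26 [[326.9, 202.1], [320.1, 196.9], [333.1, 192.7], [339.8, 197.6]]
30 [[328.4, 199.3], [321.5, 194.1], [333.8, 191.3], [340.5, 196.3]]
t 31.23 tcp [0.4486 0.2088 0.2443] xhead 176.3 tilt 0.07 F [-0.1 -1.2 -0.9] w 0.0183 gf 118.3
row [-20.92 -35.01  15.45] twist 18.9
```

Request:
move_arm(rows=[0,-5,0,0,0,-11,0,4,0,-17,0,8,-2,-22,0,12,-6,-27,2,16,-11,-31,5,19,-16,-35,8,19,-20.9,-35,11,19,-20.9,-35,14,19,-20.9,-35,14.5,19])

```text
clock: 32.48
tcp_pos: [0.6328, -0.1539, 0.0956]
orientation: [-0.616, -3.075, 0.002]
contact_force: [0.1, -0.4, -1.2]
grip_width: 0.0186
gripper_force: 118.4
```

```bash
python3 - <<'E'
from m import *
cmd(r,(.635,-.154,.066),157.4)
E
```

```text
t 32.48 tcp [ 0.6328 -0.1539  0.0956] xhead 157.35 tilt 0.32 F [ 0.1 -0.4 -1.2] w 0.0186 gf 118.4
row [-0.22  0.09  2.96] twist -0.05
```

Request:
move_arm(rows=[-0.2,0,1.5,0,-0.2,0,3,0,-0.2,0,3.8,0,-0.2,0,4.1,0,-0.2,0,4.3,0,-0.2,0,4.3,0])

```text
clock: 33.22
tcp_pos: [0.6359, -0.1543, 0.0564]
orientation: [0.616, 3.08, 0.0]
contact_force: [0.7, 0.0, -0.7]
grip_width: 0.0184
gripper_force: 118.4
```

Request:
move_arm(rows=[0,0,0.15,0,0,0,0.3,0,0,0,0.3,0])

```text
clock: 33.6
tcp_pos: [0.6356, -0.1543, 0.053]
orientation: [-0.616, -3.08, -0.0]
contact_force: [-0.3, -0.6, -1.5]
grip_width: 0.0184
gripper_force: 118.4
```

Request:
move_arm(rows=[0,0,0.15,0,0,0,0.3,0,0,0,0.4,0,0,0,0.4,0])

```text
clock: 34.1
tcp_pos: [0.6361, -0.1545, 0.0515]
orientation: [0.617, 3.08, 0.002]
contact_force: [-5.6, 1.5, 17.3]
grip_width: 0.0183
gripper_force: 121.0
```

Request:
move_arm(rows=[0,0,-0.1,0,0,0,-0.1,0,0,0,-0.1,0], fingers=0.228, newtons=20)

```text
clock: 34.48
tcp_pos: [0.6364, -0.1546, 0.0516]
orientation: [0.616, 3.079, 0.001]
contact_force: [-1.7, 0.5, 9.5]
grip_width: 0.02
gripper_force: 33.0
```

Request:
move_arm(rows=[0,0,0.15,0,0,0,0.3,0,0,0,0.45,0,0,0,0.6,0,0,0,0.75,0,0,0,0.85,0,0,0,0.95,0,0,0,0.95,0])

```text
clock: 35.48
tcp_pos: [0.6403, -0.156, 0.0442]
orientation: [0.615, 3.071, -0.001]
contact_force: [4.3, -1.4, 12.8]
grip_width: 0.0195
gripper_force: 34.1
```

```bash
sed -i 's/in(14,18,22,26,30)/in(0,4,8,14,20,26)/' m.py; python3 -c "
from m import *
meas(8)"
```

```text
t 35.48 tcp [ 0.6403 -0.156   0.0442] xhead 157.35 tilt 0.57 F [ 4.3 -1.4 12.8] w 0.0195 gf 34.1
[[201.1, 208.1], [199.4, 202.6], [180.6, 205.1], [182.9, 210.1]]
0 [[182.3, 218.5], [180.3, 213.2], [198.7, 207.3], [200.9, 212.4]]
4 [[182.0, 216.8], [180.0, 211.5], [198.6, 206.4], [200.8, 211.5]]
8 [[181.9, 215.0], [179.8, 209.7], [198.5, 205.5], [200.7, 210.7]]
14 [[182.0, 212.2], [180.0, 207.0], [198.7, 204.1], [200.9, 209.3]]
20 [[182.6, 209.4], [180.5, 204.1], [199.0, 202.7], [201.2, 207.8]]
26 [[183.6, 206.4], [181.5, 201.1], [199.5, 201.3], [201.7, 206.4]]
```

Request:
move_arm(rows=[0,0,-0.8,0,0.5,0,-0.8,0,0.5,0,-0.8,0,0.5,0,-0.5,0,0.5,0,-0.3,0])

```text
clock: 36.15
tcp_pos: [0.6307, -0.1523, 0.0429]
orientation: [-0.616, -3.08, 0.0]
contact_force: [-0.4, -0.5, -1.0]
grip_width: 0.0197
gripper_force: 32.2
```

```bash
python3 -c "
from m import *
meas(14)"
```

```text
t 36.15 tcp [ 0.6307 -0.1523  0.0429] xhead 157.38 tilt 0.05 F [-0.4 -0.5 -1. ] w 0.0197 gf 32.2
[[204.4, 206.6], [201.9, 201.9], [183.6, 204.6], [186.1, 209.9]]
0 [[185.3, 217.7], [183.3, 212.5], [201.6, 206.5], [203.8, 211.6]]
4 [[185.0, 216.0], [183.0, 210.8], [201.5, 205.7], [203.7, 210.8]]
8 [[184.9, 214.2], [182.8, 209.0], [201.4, 204.8], [203.7, 209.9]]
14 [[185.1, 211.5], [183.0, 206.2], [201.6, 203.4], [203.8, 208.5]]
20 [[185.6, 208.6], [183.6, 203.3], [201.9, 202.0], [204.2, 207.1]]
26 [[186.7, 205.6], [184.6, 200.4], [202.5, 200.5], [204.7, 205.6]]
```

Request:
move_arm(rows=[-0.3,0,0.1,0,-0.3,0,0.2,0,-0.3,0,0.3,0,-0.3,0,0.3,0])

```text
clock: 36.7
tcp_pos: [0.6337, -0.1535, 0.0415]
orientation: [-0.616, -3.08, -0.001]
contact_force: [-4.1, 0.6, 8.4]
grip_width: 0.0195
gripper_force: 33.6
```

Request:
move_arm(rows=[0,0,0.1,0,0,0,0.2,0,0,0,0.3,0,0,0,0.4,0,0,0,0.5,0,0,0,0.6,0,0,0,0.6,0])

```text
clock: 37.58
tcp_pos: [0.6358, -0.1544, 0.0368]
orientation: [0.616, 3.076, 0.0]
contact_force: [-0.7, 0.5, 11.8]
grip_width: 0.0197
gripper_force: 34.6
```

```bash
python3 -c "
from m import *
meas(8)"
```

```text
t 37.58 tcp [ 0.6358 -0.1544  0.0368] xhead 157.35 tilt 0.23 F [-0.7  0.5 11.8] w 0.0197 gf 34.6
[[202.4, 209.1], [199.1, 203.6], [197.6, 206.4], [182.1, 211.4], [184.4, 215.6], [201.9, 211.6]]
0 [[184.0, 219.3], [182.0, 214.1], [200.2, 208.2], [202.4, 213.3]]
4 [[183.7, 217.6], [181.6, 212.4], [200.1, 207.3], [202.3, 212.4]]
8 [[183.5, 215.9], [181.5, 210.6], [200.1, 206.4], [202.3, 211.5]]
14 [[183.7, 213.1], [181.6, 207.9], [200.2, 205.1], [202.4, 210.2]]
20 [[184.3, 210.3], [182.2, 205.0], [200.5, 203.6], [202.8, 208.8]]
26 [[185.3, 207.4], [183.2, 202.1], [201.1, 202.2], [203.3, 207.3]]
```

Request:
move_arm(rows=[0,0,-0.2,0,0,0,-0.2,0,0,0,-0.2,0,0,0,-0.2,0,0,0,-0.2,0], fingers=0.7)

```text
clock: 38.25
tcp_pos: [0.6337, -0.1535, 0.0364]
orientation: [-0.616, -3.08, -0.0]
contact_force: [0.2, 0.7, 0.0]
grip_width: 0.0598
gripper_force: 0.0
```

```bash
python3 -c "
from m import *
meas(2)
p=r.camera_params('scene')
for t in((.6535,-.1616),(.65,-.160),(.646,-.1585)):
    print(t,[proj(p,tipat((t[0],t[1],.04),-22.6,0,a=a,off=0)).round(1) for a in (.115,.05)])"
```

```text
t 38.25 tcp [ 0.6337 -0.1535  0.0364] xhead 157.37 tilt 0.01 F [0.2 0.7 0. ] w 0.0598 gf 0.0
[[200.6, 207.9], [182.4, 213.6], [183.9, 219.1], [201.9, 213.9]]
0 [[184.7, 219.2], [182.6, 213.9], [200.9, 208.0], [203.1, 213.1]]
4 [[184.3, 217.5], [182.3, 212.3], [200.8, 207.2], [203.0, 212.3]]
8 [[184.2, 215.7], [182.2, 210.5], [200.7, 206.3], [202.9, 211.4]]
14 [[184.4, 213.0], [182.3, 207.7], [200.9, 204.9], [203.1, 210.0]]
20 [[185.0, 210.1], [182.9, 204.9], [201.2, 203.5], [203.4, 208.6]]
26 [[186.0, 207.2], [183.9, 202.0], [201.7, 202.1], [204.0, 207.2]]
(0.6535, -0.1616) [array([181.9, 216.3]), array([200.4, 210.3])]
(0.65, -0.16) [array([183.1, 216. ]), array([201.4, 210. ])]
(0.646, -0.1585) [array([184.3, 215.6]), array([202.6, 209.6])]
```

Request:
move_arm(rows=[0,0,-1,0,0,0,-4,0,0,0,-9,0,1,0,-14,0,3,0,-18.5,0,3,0,-18.5,0,3,0,-18.5,0,3,0,-18.5,0])

```text
clock: 39.3
tcp_pos: [0.6056, -0.1418, 0.2203]
orientation: [-0.616, -3.078, 0.001]
contact_force: [0.7, 0.6, -0.9]
grip_width: 0.0597
gripper_force: 0.0
```

```bash
python3 - <<'E'
from m import *
import pickle
o,R,h=state(r)
p=r.camera_params("wrist");g=r.grab_frame("wrist");cv2.imwrite("pics/w9.png",g)
for a in(.0,.05,.115,-.05):print(a,proj(p,np.array([.651,-.160,.055 if a<.06 else .046])+a*np.array([.923,-.384,0])).round(1))
hs=cv2.cvtColor(g,cv2.COLOR_BGR2HSV);m=((hs[...,1]<40)&(hs[...,2]>190)).astype(np.uint8)
k,l,s,c=cv2.connectedComponentsWithStats(m)
for j in range(1,k):
    if s[j,4]>150 and abs(c[j][0]-254)<50:print(s[j].tolist(),c[j],plane(p,(s[j][0]+s[j][2]/2-.5,s[j][1]+s[j][3]-.5),.046))
col=int(proj(p,(.605,-.141,.055))[0]);print(col,g[150:215,col-1,1].tolist())
E
python3 v.py e 95 97.4
```

```text
t 39.3 tcp [ 0.6056 -0.1418  0.2203] xhead 157.38 tilt 0.13 F [ 0.7  0.6 -0.9] w 0.0597 gf 0.0
0.0 [255.6 221. ]
0.05 [255.6 259.1]
0.115 [255.5 298.7]
-0.05 [255.6 178.8]
[246, 259, 19, 40, 710] [254.6056338  278.81408451] [ 0.75661529 -0.20471845  0.046     ]
255 [135, 134, 138, 141, 137, 117, 95, 94, 94, 96, 101, 123, 152, 166, 169, 166, 162, 157, 154, 155, 157, 162, 167, 167, 157, 131, 105, 95, 103, 149, 200, 217, 215, 215, 214, 214, 215, 214, 215, 216, 218, 220, 221, 220, 221, 220, 221, 220, 220, 220, 220, 219, 219, 218, 219, 218, 218, 219, 218, 219, 218, 218, 218, 218, 219]
t 39.35 tcp [ 0.6056 -0.1419  0.2202] xhead 157.37 tilt 0.14 F [-0.3 -0.4  0.2] w 0.0596 gf 0.0
scene [252, 193, 72, 84, 947] [[323, 241], [307, 275], [300, 273], [252, 229], [263, 193]]
top [165, 151, 80, 64, 1807] [[169, 153], [230, 152], [243, 214], [166, 211], [165, 172]]
95.0 scene top front L/R [[322.0, 239.0], [263.0, 190.0]] low front [[325.0, 237.0], [266.0, 189.0]]
95.0 top top front L/R [[169.0, 154.0], [230.0, 156.0]] low front [[169.0, 157.0], [229.0, 159.0]]
97.4 scene top front L/R [[321.0, 240.0], [262.0, 191.0]] low front [[324.0, 238.0], [265.0, 189.0]]
97.4 top top front L/R [[169.0, 152.0], [230.0, 154.0]] low front [[169.0, 156.0], [229.0, 158.0]]
```

```bash
python3 -c "
from bench import r
print(r.hand_in())"
```

```text
the job is handed in; nothing more can be done
None
```

The job is handed in at about 39 s of the 66 s allowed: I levered the lid up with the knife about 3 cm (roughly 32 mm) into the slot and opened it to its stop, where it stayed up after I backed the knife out. The knife then measured flat across both bars of its rest, 2–3 mm from where it started, with the gripper clear; I did not re-check the mallet, tin and blank at the end, but the arm kept clear of them.

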